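Pick the pump's split ring out of its groove

ROBOT

A 6-joint arm with a two-finger parallel gripper is mounted at the origin on the work surface. World frame = base frame: x ahead of the robot, y to its left, z up, the work surface at z = 0. Lengths are in mm, angles in rad, forces in N, time in s.
With the tool pointing down it reaches from about 350 to 875 mm from the base axis. Payload 4.2 kg.
Tool frame: the origin (TCP) lies midway between the tips of the shut fingers; the grasp point (between the pads) lies 19 mm behind it; z points along the fingers, y is the direction in which the jaws open and shut (so a half turn about z gives the same grasp; the last joint's range is limited). The gripper opens to 85 mm and grips with 20 to 120 N. Pads are 22 mm wide; open, the fingers measure 114 mm over their backs; the gripper's body (76 mm by 85 mm) begins 54 mm behind the grasp point. The pads swing forward as they close: fully open they stand 13 mm farther back than shut.
Start: joints at [-0.95, 0.385, 0.008, 0, -1.194, -0.259], TCP at [221.238, -584.511, 231.312] pointing down, gripper open.
Joint ranges: [-3.14, 3.14], [-1.21, 2.06], [-1.07, 1.41], [-3.16, 2.05], [-2.99, -0.16], [-3.1, 3.1]. Speed limits (rad/s): [2.79, 2.79, 3.14, 3.14, 3.14, 3.14].

INTERFACE

Orientations are given as a unit quaternion [x, y, z, w].
In Python, from bench import arm, eyes, nets gives the robot as it stands.
- The arm moves only by the tool jog_arm, never from a script. Its argument "rows" is a list of rows, each a list of 3 entries, a list of its own where there are three numbers: the shift along the tool's x, y, z in cm, then the turn, a rotation vector about the tool's x, y, z in degrees, then the finger opening in cm, from 0 to 8.54. In form: [[[x, y, z], [ax, ay, az], jaw], ...]. A call has 1 to 10 rows; each row shifts and turns the commanded pose from where the row before left it, along the tool's axes as they then stand; what a row does not reach is not made up. A row lasts 1/8 s, in which the tool goes at most 62.5 mm and 10.7 degrees, less where a joint would pass 70% of its speed; a pose out of reach is approached as far as the arm can. A call with a gripper value outside its range is refused whole. The fingers move at their own pace and stop on an object; the grip force is fixed at half the most. Time passes only in rows, so rows that do not move let the fingers close. It gives the time, the measured TCP pose, the force and the opening at its end, in the units of the state.
- arm.read_state(): the state, without advancing time (a new reading comes with each control period).
- eyes.get_image(name): name is "scene" or "top" or "wrist"; returns the picture (384x512x3 uint8, red, green, blue); there is no depth.
- eyes.camera_model(name): a dict with "K" (3x3 intrinsics, pixels), "rvec" (rotation vector, rad) and "tvec" (3), from world to camera coordinates, as OpenCV has them. Camera axes: x right, y down, z forward; pixel columns grow to the right and rows downward; lengths in mm; the calibration is good to about 2 mm. A picture is of the moment at which its call begins: read the wrist's pose just before it. camera_model takes no time and is no camera call; for the wrist camera it gives the pose at the moment of the call.
- arm.job_done(): hands the job in, once; it reports no verdict.
Trained networks look in the newest picture that a camera, given by its name, has taken for a name from the list of things; names that differ only in an ending like _2 or _b are one class to them, and where a whole thing is asked for, a point or a joint stands for the part that bears it (a point fixed in the world has none). Each returns a list of dicts, best first, with "conf" (0 to 1); they miss things now and then, are a little off and sometimes report something else, mostly with a low value. They report only what shows in the picture. A call takes as long as a camera call.
- nets.boxes_of(camera, name): "position" ([column, row] as shares, 0 to 1, of the picture: columns of its width, rows of its height, amid what is visible of it).
The state is a dict: "clock": time; "joints": joint angles; "joint_vel": joint speeds; "joint_efforts": joint torques, N m; "position": TCP position; "ee_rot": TCP orientation; "contact_force": force on the tool from outside, world axes, zero at the start; "wrist_torque": the same for the moment, N m; "gripper_width": finger opening in mm.
Only numpy, scipy, OpenCV 4.12 (cv2) and the standard library are available. Lean on these libraries where they do the work, as an engineer would, in place of code of your own. Each camera call takes 0.05 s, during which the arm holds its last target.

TASK

The pump in the white fuel module is held in its collar by a split wire ring: take the blue hook pick from the rack, work its tip under the ring's bent end in the collar's slot and lift the ring out of its groove. The module was clamped by hand, so feel your way in, and do not lean on the black plastic pump cap under the ring, gouge the collar or wrench the ring. Then put the ring flat in the empty half of the parts tray and hang the pick back in its slot, leaving everything else on the bench where it is.

Things in the scene. Friction and masses are not known exactly. Their poses are not given: they have to be found in the camera images.
- about_collar (a point): A point of the blue vise (fixed): nominal bore centre of the white module's aluminium collar, level with the ring's seat. The module was clamped by hand: its true seat centre ('seat', z up) lies within 0.5 mm in x, 5 mm in y, 6 mm in z, its slot points to +x within 0.06 rad. Bore 60 mm wide; collar 82 mm wide, its top 7.5 mm over the seat; groove lip 4.6 mm over the seat, undercut 45 degrees.
- about_ring_end (a point): A point of the vise: nominal corner of the split ring's bent end ('ring_end'), off as the module is, ring turned up to 3 deg more. Ring: springy 3.5 mm wire, 64 mm across; its last 4 mm here turn inward, a 30 deg gap lies clockwise, 'ring_mid' is half-way round. The collar's slot, 23 deg clockwise to 8 deg counter-clockwise of x, is open above, reaches 38.5 mm from the axis. End lifts out first, at about 15 N.
- about_cap (a point): A point of the vise: nominal top centre of the black plastic pump cap ('pump'), a 57 mm disc filling the bore 5.2 mm below the ring's underside, off as the module is. A stub and terminals, up to 8 mm high, stand on it on the side away from the slot. It sits on a stiff rubber mount and gives 1 mm for 9 N. Beyond the bore the slot's floor is 2.5 mm lower.
- pick_grip (a point): Middle of the hook pick's blue handle (loose, 60 g, hangs upright in the rack). Handle 18 x 18 mm, 55 mm tall, its faces along x and y; this point is 76 mm above the hook's underside, 28 mm above the handle's shoulder. z is up along the pick, x is the way the hook points.
- pick_hook (a point): Top of the pick's hook, where a ring sits: 7 mm out from the 5 mm shank's axis along the pick's x, 3 mm above the hook's underside. The hook is 3 mm thick, reaches 12 mm from the shank's axis and its last 3 mm turn up 1.5 mm. Axes as pick_grip.
- rack_slot (a point): The pick's place in the red rack (fixed): centre of the slot at the top face of its 4 mm plate, 60 mm above the bench, where the handle's shoulder rests. z up, x along the slot: it is 11 mm wide, runs 23 mm to -x, where it is open, and 37 mm to +x, to the back wall. Hung up, the pick's hook points to +x.
- tray_empty (a point): Centre of the floor (4 mm above the bench) of the empty compartment of the fixed steel parts tray, 132 mm (x) by 119 mm (y) inside, walls 24 mm high. Nuts lie in the other compartment, to +y.
- awl_grip (a point): Middle of the handle of the straight pick with orange handle in the rack's other slot, 101 mm from the hook pick. Leave it.
- driver_a: Blue screwdriver lying on the bench, 220 mm long; origin under its middle, x along it. Leave it.
- driver_b: Blue screwdriver lying on the bench, 190 mm long; origin under its middle, x along it. Leave it.
- socket: Steel socket standing on the bench, 24 mm diameter, 45 mm high; origin at the middle of its underside. Leave it.
- cap: White plastic cap standing on the bench, 48 mm diameter, 34 mm high; origin at the middle of its underside. Leave it.
- relay: Black relay, 28 mm square, 38 mm high; origin at the middle of its underside. Leave it.

How it is judged (in metres and radians):
On the way, in this order (a step that is already met when the one before it is completed fails the run):
1. the ring's bent end has been lifted out of the groove by the pick (z of ring_end in the frame of seat above 0.008 m and distance between ring_end and pick_hook below 0.025 m and contact force between pick and ring above 0.3 N), for 0.05 s.
2. the whole ring is up and clear of the collar (z of each of ring_mid, ring_end in the frame of seat above 0.025 m), for 0.1 s.
3. the ring lies in the empty half of the tray (x of ring_end in the frame of tray_empty between -0.065 and 0.065 m and y of ring_end in the frame of tray_empty between -0.0585 and 0.0585 m and x of ring_mid in the frame of tray_empty between -0.065 and 0.065 m and y of ring_mid in the frame of tray_empty between -0.0585 and 0.0585 m and z of each of ring_end, ring_mid in the frame of tray_empty below 0.01 m), for 0.2 s.
At the end, for the whole second after the job is handed in: The whole ring lies flat in the tray's empty compartment (bent end and middle under 10 mm above its floor), the pick hangs upright (within 0.12 rad) in its slot, within 14 mm of its centre, shoulder on the plate within 6 mm; both released and at rest (all of step 3 and horizontal distance between pick_grip and rack_slot below 0.014 m and angle between pick_grip's own z axis and vertical below 0.12 rad and z of pick_grip in the frame of rack_slot between 0.022 and 0.034 m and linear speed of each of pick, ring below 0.02 m/s); the robot touches nothing.
It fails at once if the pump cap is pressed down hard by the pick (more than 12 N) (contact force between pick and pump above 12 N).
It fails at once if the pick gouges the collar (more than 20 N) (contact force between pick and module above 20 N).
It fails at once if the ring is wrenched (more than 24 N between pick and ring) (contact force between pick and ring above 24 N).
It fails at once if a bystander is moved more than 20 mm (distance of any of awl_grip, driver_a, driver_b, socket, cap, relay from where it was at the start of the episode above 0.02 m).
It also fails if it takes over 72 s, if anything falls off the work surface, if the arm or the gripper's body presses on something with over 40 N, if the wrist force passes 120 N, or if a joint passes its speed limit or range.

## Working session

There is one attempt and no reset: what is moved stays moved. The work goes in short steps, Python scripts to look and compute and a tool call to move; the robot and the scene stay as the last step left them, time stands still between calls to the robot, and variables do not carry over. Pictures are saved under pics/ and viewed, and the job is handed in when it is done.

Besides the shell and the picture viewer there is one more tool, called after ">>>" by a JSON object that holds its "op" and its "data". jog_arm: Moves the arm, as the interface text tells. Its arguments: {"type":"object","properties":{"rows":{"type":"array","items":{"type":"array"}}},"required":["rows"]}

```bash
ls; mkdir -p pics; python3 - <<'E'
from bench import arm, eyes, nets
import cv2
print(arm.read_state())
for n in ["scene","top","wrist"]:
    im=eyes.get_image(n); cv2.imwrite(f"pics/{n}0.png",im[:,:,::-1])
    print(n,eyes.camera_model(n))
    for k in ["about_collar","about_ring_end","about_cap","pick_grip","pick_hook","rack_slot","tray_empty","awl_grip"]:
        print(n,k,[( [round(x*s,1) for x,s in zip(d['position'],(512,384))],round(d['conf'],2)) for d in nets.boxes_of(n,k)][:3])
E
```

```text
pics
{'clock': 0.0, 'joints': array([-9.50374436e-01,  3.85575663e-01,  6.63044278e-03, -5.02341790e-04,
       -1.19401286e+00, -2.58595511e-01]), 'joint_vel': array([ 0.0004151 , -0.00035492, -0.00041353,  0.00019545, -0.00292189,
       -0.00061835]), 'joint_efforts': array([-2.27294486e-04, -3.92289305e+01,  1.88410181e+01,  4.18621615e+00,
       -4.53424640e-03, -1.15687428e-05]), 'position': array([ 221.04776353, -583.97884879,  230.21136939]), 'ee_rot': array([-1.79836670e-01,  9.83695862e-01,  1.07748394e-03, -2.48642780e-04]), 'contact_force': array([-0.26187405,  1.09138608,  0.16552375]), 'wrist_torque': array([ 0.00104792, -0.05304604,  0.00604691]), 'gripper_width': 85.3517859654268}
scene {'K': array([[447.71770884,   0.        , 253.60356524],
       [  0.        , 447.71770884, 194.29854619],
       [  0.        ,   0.        ,   1.        ]]), 'rvec': array([ 1.96336877,  1.25108478, -0.59308123]), 'tvec': array([-221.48366443, -253.65566526, 1545.6816899 ])}
scene about_collar [([246.6, 233.1], 0.66)]
scene about_ring_end [([246.4, 232.8], 0.62), ([332.7, 152.6], 0
[... 668 characters left out ...]
[([262.8, 180.9], 0.75)]
top about_cap [([264.8, 180.4], 0.55)]
top pick_grip [([151.8, 218.9], 0.43)]
top pick_hook [([148.2, 213.5], 0.49)]
top rack_slot [([136.4, 215.7], 0.86)]
top tray_empty [([355.9, 218.1], 0.89)]
top awl_grip []
wrist {'K': array([[295.98669024,   0.        , 257.36976615],
       [  0.        , 295.98669024, 185.91842729],
       [  0.        ,   0.        ,   1.        ]]), 'rvec': array([-1.6829546 , -2.43920339, -0.34201186]), 'tvec': array([625.30990404, -34.47330679, 379.2763069 ])}
wrist about_collar []
wrist about_ring_end []
wrist about_cap []
wrist pick_grip []
wrist pick_hook []
wrist rack_slot []
wrist tray_empty [([424.9, 367.2], 0.92)]
wrist awl_grip []
```

```bash
python3 - <<'E'
import cv2
for n in ["scene","top"]:
    im=cv2.imread(f"pics/{n}0.png"); cv2.imwrite(f"pics/{n}0b.png",cv2.resize(im,(800,600),interpolation=cv2.INTER_CUBIC))
E
```

```text
(no output)
```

View pics/scene0b.png

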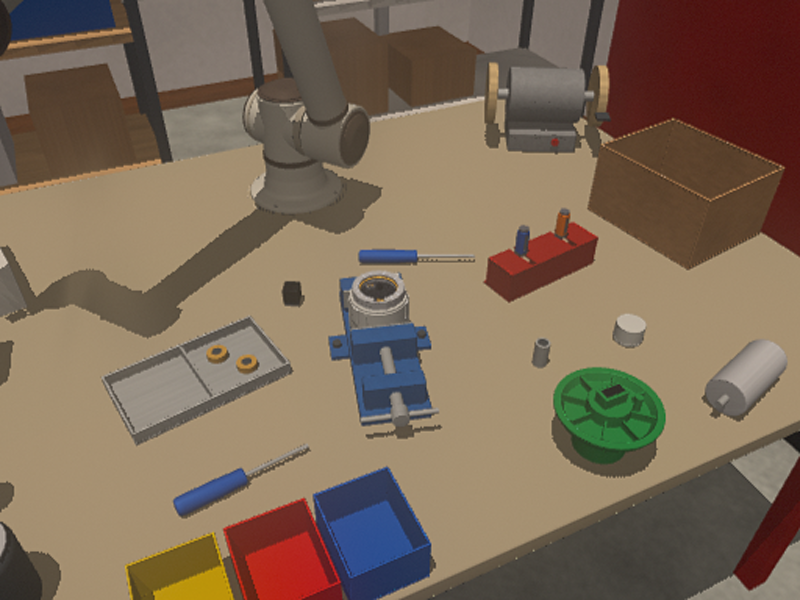

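View pics/top0b.png

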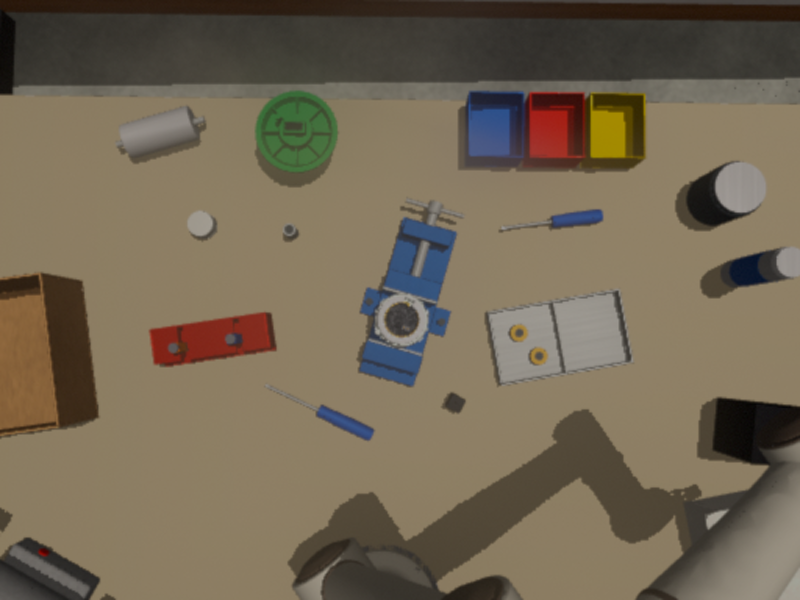

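View pics/wrist0.png

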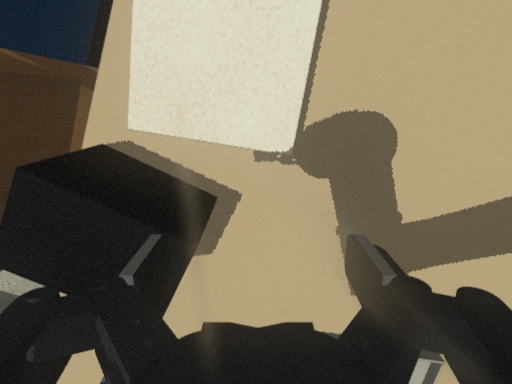

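```bash
cat > h.py <<'E'
import numpy as np, cv2
from scipy.spatial.transform import Rotation as R
from scipy.optimize import least_squares
def P(m,X):
    return cv2.projectPoints(np.array(X,float).reshape(-1,3),m['rvec'],m['tvec'],m['K'],None)[0].reshape(-1,2)
def tri(ms,uvs):
    f=lambda X: np.concatenate([P(m,X)[0]-np.array(uv) for m,uv in zip(ms,uvs)])
    r=least_squares(f,[500,0,50.]); return r.x, np.abs(r.fun).max()
def onz(m,uv,z):
    Rm=cv2.Rodrigues(np.array(m['rvec']))[0]; c=-Rm.T@m['tvec']
    d=Rm.T@np.linalg.inv(m['K'])@np.array([uv[0],uv[1],1.]); return c+d*(z-c[2])/d[2]
def delta(s,pos,rot):
    """tool-frame shift cm and rotvec deg from state s to pos/rot(Rotation)"""
    A=R.from_quat(s['ee_rot']); d=A.inv().apply(np.array(pos)-s['position'])/10
    return d, np.degrees((A.inv()*rot).as_rotvec())
def down(yaw):
    """tool pointing down; tool x at world angle yaw, tool y at yaw-90"""
    c,s=np.cos(yaw),np.sin(yaw)
    return R.from_matrix(np.array([[c,s,0],[s,-c,0],[0,0,-1.]]))
E
python3 - <<'E'
from h import *
from bench import arm,eyes
np.set_printoptions(precision=1,suppress=True)
mt,ms=eyes.camera_model('top'),eyes.camera_model('scene')
k=512/800
def T(a,b): 
    r=tri([mt,ms],[(a[0]*k,a[1]*k),(b[0]*k,b[1]*k)]); print(*r)
print('pick handle mid/top'); T((232,339),(522,238)); 
print('awl');T((175,348),(563,222))
print('collar'); T((402,320),(380,288))
for n,p,z in [('collar',(402,320),85),('pick',(233,340),110),('awl',(175,348),110),
 ('rackc1',(150,331),60),('rackc2',(268,314),60),('rackc3',(274,350),60),('rackc4',(153,365),60),
 ('t1',(551,302),20),('t2',(619,291),20),('t3',(631,360),20),('t4',(563,373),20),('relay',(454,402),38)]:
    print(n,onz(mt,(p[0]*k,p[1]*k),z))
s=arm.read_state()
print(R.from_quat(s['ee_rot']).as_matrix())
m=eyes.camera_model('wrist');Rm=cv2.Rodrigues(m['rvec'])[0];c=-Rm.T@m['tvec'];A=R.from_quat(s['ee_rot'])
print('cam in tool',A.inv().apply(c-s['position']),A.inv().as_matrix()@Rm.T)
E
```

```text
pick handle mid/top
[484.8 262.3  90.4] 0.2740315583386064
awl
[467.9 362.5  86.8] 0.22163014377844092
collar
[522.4 -31.3 102. ] 1.440802458085443
collar [521.3 -35.4  85. ]
pick [482.7 255.1 110. ]
awl [467.9 354.4 110. ]
rackc1 [497.1 416.3  60. ]
rackc2 [530.1 205.4  60. ]
rackc3 [465.6 193.4  60. ]
rackc4 [436.4 409.2  60. ]
t1 [ 560.1 -312.8   20. ]
t2 [ 582.1 -439.6   20. ]
t3 [ 454.1 -461.5   20. ]
t4 [ 428.6 -335.2   20. ]
relay [ 374.5 -132.1   38. ]
[[-0.9 -0.4  0. ]
 [-0.4  0.9 -0. ]
 [ 0.  -0.  -1. ]]
cam in tool [  70.7   -0.2 -143.1] [[ 0.  -1.  -0.3]
 [ 1.   0.  -0. ]
 [ 0.  -0.3  1. ]]
```

```bash
python3 - <<'E'
from h import *
from bench import arm
np.set_printoptions(precision=2,suppress=True)
s=arm.read_state()
print(*delta(s,[500,-33,230],down(np.radians(-170.4))))
E
```

```text
[-45.59  41.72   0.13] [-0.   -0.   11.13]
```

>>> {"op": "jog_arm", "data": {"rows": [[[-4.56,4.17,0],[0,0,0],8.5],[[-4.56,4.17,0],[0,0,0],8.5],[[-4.56,4.17,0],[0,0,0],8.5],[[-4.56,4.17,0],[0,0,0],8.5],[[-4.56,4.17,0],[0,0,0],8.5],[[-4.56,4.17,0],[0,0,0],8.5],[[-4.56,4.17,0],[0,0,0],8.5],[[-4.56,4.17,0],[0,0,0],8.5],[[-4.56,4.17,0],[0,0,0],8.5],[[-4.56,4.17,0],[0,0,0],8.5]]}}

```text
clock: 2.6
position: [500.8, -31.1, 231.8]
ee_rot: [-0.18, 0.984, -0.0, 0.001]
contact_force: [0.5, -0.1, 0.1]
gripper_width: 85.2
```

>>> {"op": "jog_arm", "data": {"rows": [[[0,0,0],[0,0,10],8.5],[[0,0,0],[0,0,0],8.5]]}}

```text
clock: 2.85
position: [500.2, -32.4, 231.2]
ee_rot: [-0.095, 0.995, -0.0, -0.0]
contact_force: [-0.6, 0.1, -0.5]
gripper_width: 84.8
```

```bash
cat > shot.py <<'E'
import sys
from h import *
from bench import arm,eyes
import pickle
def shot(tag,scale=1.5,cam='wrist'):
    s=arm.read_state(); m=eyes.camera_model(cam); im=eyes.get_image(cam)[:,:,::-1]
    pickle.dump((s,m,im),open(f'pics/{tag}.pkl','wb'))
    cv2.imwrite(f'pics/{tag}.png',cv2.resize(im,None,fx=scale,fy=scale,interpolation=cv2.INTER_CUBIC))
    print(s['clock'],s['position'],s['contact_force'],s['gripper_width'])
if __name__=='__main__': shot(*sys.argv[1:2],cam=sys.argv[2] if len(sys.argv)>2 else 'wrist')
E
python3 shot.py v1
```

```text
2.85 [500.22703783 -32.40023854 231.2120514 ] [-0.55283456  0.08545385 -0.46193806] 84.81502163278765
```

View pics/v1.png

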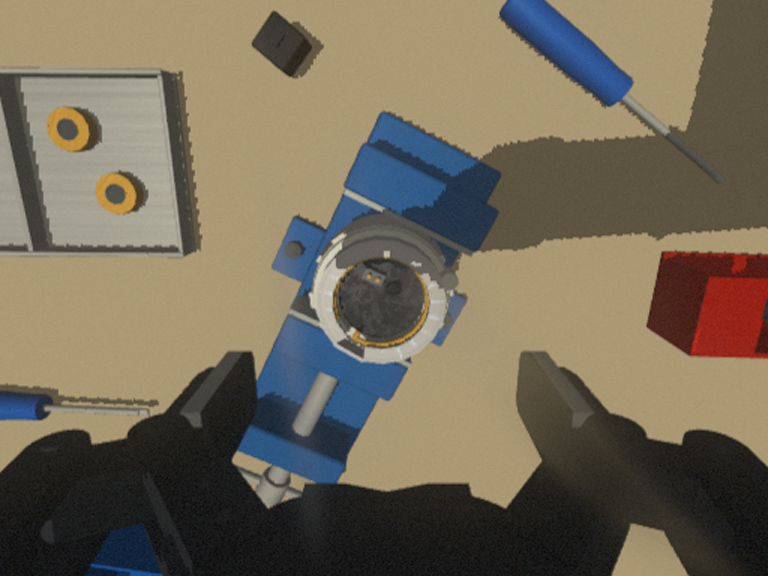

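```bash
python3 - <<'E'
import cv2,pickle
s,m,im=pickle.load(open('pics/v1.pkl','rb'))
c=im[140:260,190:320]; cv2.imwrite('pics/v1z.png',cv2.resize(c,None,fx=5,fy=5,interpolation=cv2.INTER_CUBIC))
E
```

```text
(no output)
```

View pics/v1z.png

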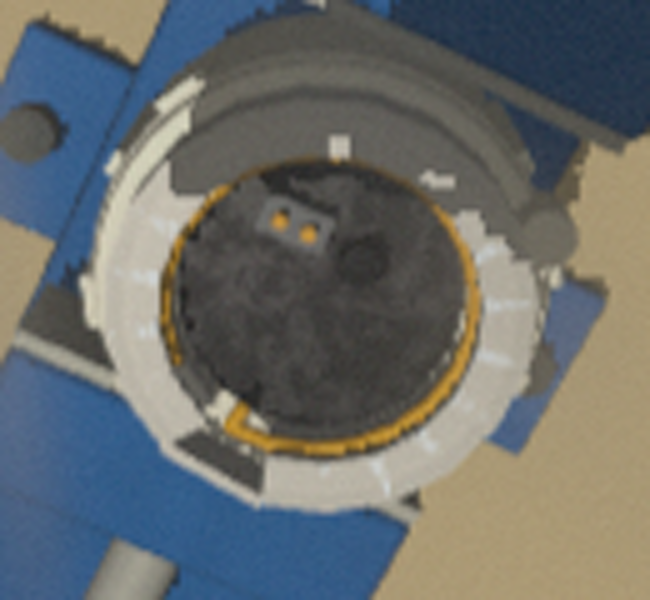

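```bash
python3 - <<'E'
from h import *
import pickle
from bench import arm,eyes
np.set_printoptions(precision=2,suppress=True)
s,m,im=pickle.load(open('pics/v1.pkl','rb'))
z=lambda p:(p[0]/5+190-.4,p[1]/5+140-.4)
for Z in (85,100,115):
    c=onz(m,z((320,310)),Z); e=onz(m,z((233,422)),Z); print(Z,c,e, np.linalg.norm(c-e))
    l=onz(m,z((160,300)),Z); r=onz(m,z((480,300)),Z); print('ring diam',np.linalg.norm(l-r))
    l=onz(m,z((90,300)),Z+7); r=onz(m,z((545,300)),Z+7); print('collar diam',np.linalg.norm(l-r))
s=arm.read_state()
print(*delta(s,[508,-35,145],down(np.radians(-169.4))))
E
```

```text
85 [529.54 -31.13  85.  ] [557.58 -44.49  85.  ] 31.055364448220256
ring diam 65.93960274759453
collar diam 91.4895341681569
100 [524.43 -31.9  100.  ] [551.01 -44.57 100.  ] 29.445188037888947
ring diam 62.52072827172663
collar diam 86.62830995179135
115 [519.32 -32.68 115.  ] [544.45 -44.65 115.  ] 27.83501162755763
ring diam 59.101853795858716
collar diam 81.76708573542578
[-0.75 -0.34  8.63] [-0.   -0.01  0.31]
```

>>> {"op": "jog_arm", "data": {"rows": [[[-0.7,-0.3,4],[0,0,0],8.5],[[0,0,4],[0,0,0],8.5],[[0,0,0],[0,0,0],8.5]]}}

```text
clock: 3.28
position: [505.1, -36.1, 149.0]
ee_rot: [-0.093, 0.996, -0.0, -0.004]
contact_force: [0.1, -0.6, 0.8]
gripper_width: 84.7
```

```bash
python3 shot.py v2; python3 - <<'E'
import cv2,pickle
s,m,im=pickle.load(open('pics/v2.pkl','rb'))
c=im[90:290,150:370]; cv2.imwrite('pics/v2z.png',cv2.resize(c,None,fx=3,fy=3,interpolation=cv2.INTER_CUBIC))
E
```

```text
3.275 [505.12969688 -36.05816636 148.95615526] [ 0.12474423 -0.55293891  0.79654196] 84.67476422992765
```

View pics/v2z.png

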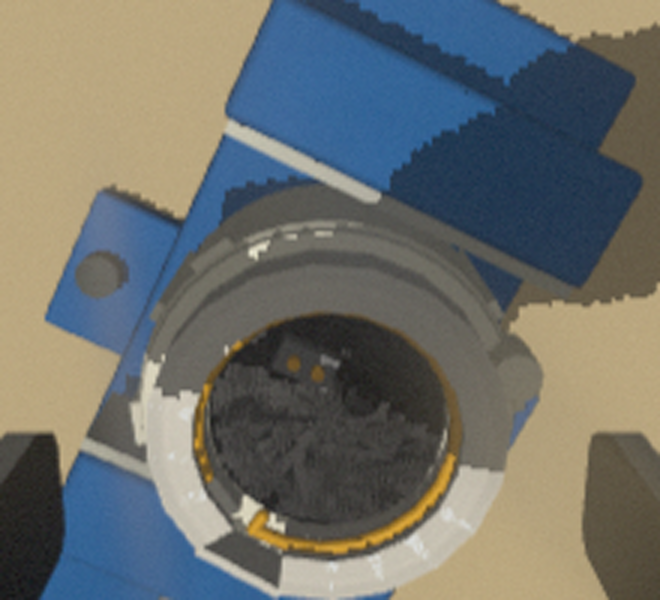

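```bash
python3 - <<'E'
import cv2,pickle
for t,(r0,r1,c0,c1),f in [('v1',(195,250,210,290),8),('v2',(235,300,195,275),8)]:
    s,m,im=pickle.load(open(f'pics/{t}.pkl','rb'))
    c=im[r0:r1,c0:c1]; cv2.imwrite(f'pics/{t}zz.png',cv2.resize(c,None,fx=f,fy=f,interpolation=cv2.INTER_CUBIC))
E
```

```text
(no output)
```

View pics/v1zz.png

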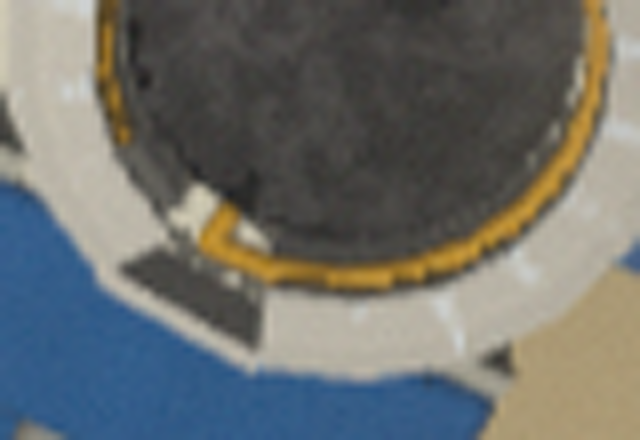

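View pics/v2zz.png

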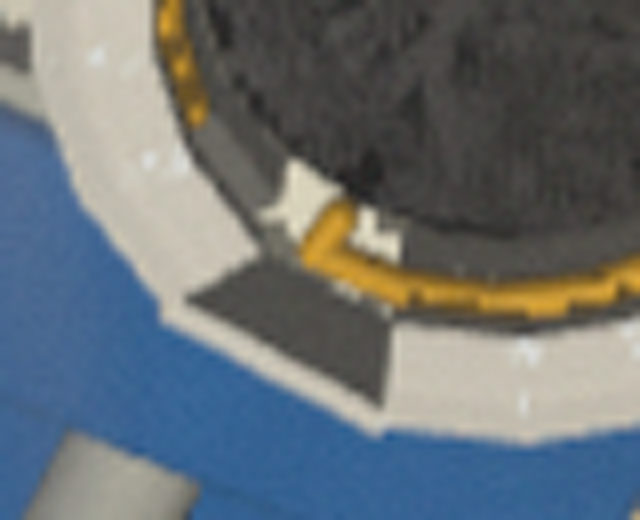

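```bash
cat > fit.py <<'E'
from h import *
import pickle
np.set_printoptions(precision=3,suppress=True)
D={t:pickle.load(open(f'pics/{t}.pkl','rb'))[1] for t in('v1','v2')}
zz1=lambda p:((p[0]+.5)/8+210-.5,(p[1]+.5)/8+195-.5)
zz2=lambda p:((p[0]+.5)/8+195-.5,(p[1]+.5)/8+235-.5)
a,b=np.radians(-23),np.radians(8)
obs=[('v1',zz1((122,268)),38.5,a),('v1',zz1((255,348)),38.5,b),('v1',zz1((265,283)),30,b),('v1',zz1((175,238)),30,a),
('v2',zz2((188,300)),38.5,a),('v2',zz2((382,405)),38.5,b),('v2',zz2((393,320)),30,b),('v2',zz2((262,255)),30,a)]
end=[('v1',zz1((210,240))),('v2',zz2((312,250)))]
z1=lambda p:((p[0]+.5)/5+190-.5,(p[1]+.5)/5+140-.5)
z2=lambda p:((p[0]+.5)/3+150-.5,(p[1]+.5)/3+90-.5)
circ=[('v1',z1((95,300))),('v1',z1((543,300))),('v1',z1((100,260))),('v2',z2((147,400))),('v2',z2((500,480)))]
def f(p,full=True):
    x,y,z,w,er,ez=p; o=[]
    for t,uv,r,g in obs:
        X=[x+r*np.cos(w+g),y+r*np.sin(w+g),z+7.5]; o+=list(P(D[t],X)[0]-uv)
    for t,uv in end:
        X=[x+30.25*np.cos(er),y+30.25*np.sin(er),z+ez]; o+=list(P(D[t],X)[0]-uv)
    for t,uv in circ:
        q=onz(D[t],uv,z+7.5); o.append((np.hypot(q[0]-x,q[1]-y)-41)*1.5)
    o.append((ez-1.0)/1)
    return np.array(o)
r=least_squares(f,[523,-32,103,-.3,-.4,1.],x_scale=[1,1,1,.01,.01,1])
print(r.x, np.degrees(r.x[3:5]), 'end rel deg',np.degrees(r.x[4]-r.x[3])); print(r.fun)
C=np.linalg.inv(r.jac.T@r.jac); print(np.sqrt(np.diag(C)))
E
python3 fit.py
```

```text
[521.703 -32.88  103.625  -0.233  -0.415   1.153] [-13.364 -23.771] end rel deg -10.406475095381374
[-1.094  0.096  0.569  0.375  1.672  0.802 -1.388 -1.691 -0.883  0.153
  0.361  0.639  2.23   1.016 -1.376 -1.66  -0.17  -0.217  0.262 -0.066
  1.023  2.255  1.065 -0.78  -0.723  0.153]
[0.815 0.295 1.326 0.012 0.023 0.813]
```

```bash
sed -e "s/,('v1',zz1((265,283)),30,b),('v1',zz1((175,238)),30,a)//; s/,('v2',zz2((393,320)),30,b),('v2',zz2((262,255)),30,a)\]/]/" fit.py > fit2.py; python3 fit2.py
```

```text
[520.903 -32.9   104.462  -0.23   -0.412   1.39 ] [-13.198 -23.63 ] end rel deg -10.43223511653368
[-0.995 -0.224  0.761  0.047 -0.781 -0.089  0.628  0.402 -0.065 -0.485
  0.392 -0.207  0.954  1.827  0.85  -1.019 -1.063  0.39 ]
[0.9   0.305 1.391 0.014 0.023 0.834]
```

```bash
python3 - <<'E'
from h import *
from bench import arm,eyes
np.set_printoptions(precision=3,suppress=True)
s=arm.read_state(); print(s['joints'],R.from_quat(s['ee_rot']).as_matrix())
d,r=delta(s,[475,262,200],down(np.radians(9.6))); print(d,r)
E
```

```text
[ 0.25   0.266 -0.389  0.001 -0.918 -1.633] [[-0.982 -0.187 -0.002]
 [-0.187  0.982 -0.001]
 [ 0.002 -0.001 -1.   ]]
[-2.397 29.846 -4.909] [   0.181   -0.063 -178.838]
```

>>> {"op": "jog_arm", "data": {"rows": [[[0,0,-5],[0,0,0],8.5],[[-0.5,6,0],[0,0,0],8.5],[[-0.5,6,0],[0,0,0],8.5],[[-0.5,6,0],[0,0,0],8.5],[[-0.5,6,0],[0,0,0],8.5],[[-0.4,5.8,0],[0,0,-10],8.5],[[0,0,0],[0,0,-10.5],6],[[0,0,0],[0,0,-10.5],6],[[0,0,0],[0,0,-10.5],6],[[0,0,0],[0,0,-10.5],6]]}}

```text
clock: 4.58
position: [476.7, 262.9, 204.2]
ee_rot: [-0.524, 0.852, 0.0, 0.002]
contact_force: [0.9, 0.2, 0.9]
gripper_width: 59.6
```

>>> {"op": "jog_arm", "data": {"rows": [[[0,0,0],[0,0,-10.5],6],[[0,0,0],[0,0,-10.5],6],[[0,0,0],[0,0,-10.5],6],[[0,0,0],[0,0,-10.5],6],[[0,0,0],[0,0,-10.5],6],[[0,0,0],[0,0,-10.5],6],[[0,0,0],[0,0,-10.5],6],[[0,0,0],[0,0,-10.5],6],[[0,0,0],[0,0,-10.5],6],[[0,0,0],[0,0,-10.5],6]]}}

```text
clock: 5.82
position: [476.8, 262.8, 204.3]
ee_rot: [0.995, -0.103, 0.002, -0.002]
contact_force: [-0.6, 0.9, 0.2]
gripper_width: 60.1
```

>>> {"op": "jog_arm", "data": {"rows": [[[0,0,0],[0,0,-10.5],6],[[0,0,0],[0,0,-10.5],6],[[0,0,0],[0,0,0],6]]}}

```text
clock: 6.2
position: [476.6, 262.8, 203.8]
ee_rot: [0.997, 0.075, 0.002, -0.001]
contact_force: [-0.4, 0.4, 0.3]
gripper_width: 60.4
```

```bash
python3 shot.py r1;  python3 - <<'E'
from h import *
from bench import arm
s=arm.read_state(); M=R.from_quat(s['ee_rot']).as_matrix(); print(np.degrees(np.arctan2(M[1,0],M[0,0])),s['joints'])
E
```

```text
6.2 [476.5960267  262.77814457 203.77731006] [-0.3787797   0.37615729  0.32552487] 60.35492310674307
8.570620431693154 [ 8.02303237e-01  2.68527007e-01 -2.37025726e-01  5.29587091e-04
 -1.06168273e+00  9.17824128e-01]
```

View pics/r1.png

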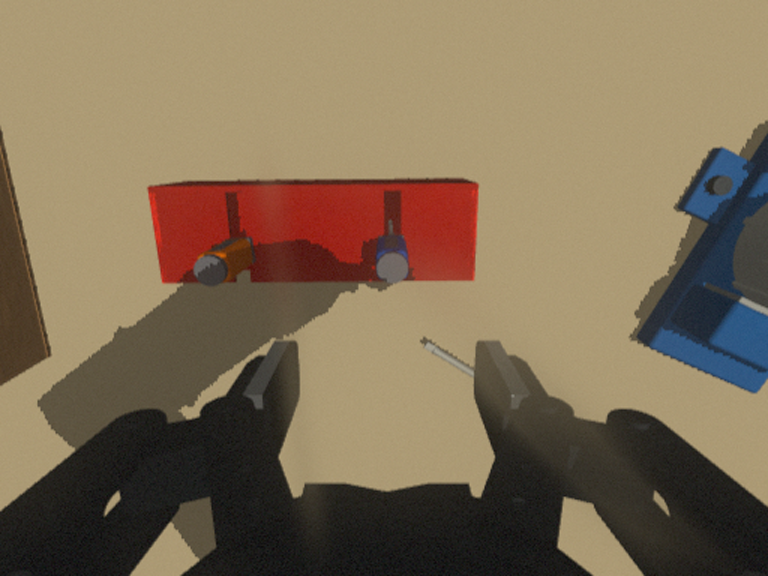

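```bash
python3 - <<'E'
from h import *
import pickle
from bench import arm,eyes
np.set_printoptions(precision=2,suppress=True)
s,m,im=pickle.load(open('pics/r1.pkl','rb'))
for p,z in [((392,266),115),((392,266),118),((392,190),60),((400,192),60),((384,192),60),((385,280),115),((405,280),115),((477,183),60),((474,279),60),((150,186),60),((212,270),115)]:
    print(p,z,onz(m,((p[0]+.5)/1.5-.5,(p[1]+.5)/1.5-.5),z))
c=im[115:200,130:330];cv2.imwrite('pics/r1z.png',cv2.resize(c,None,fx=4,fy=4,interpolation=cv2.INTER_CUBIC))
print(s['position'])
E
```

```text
(392, 266) 115 [487.43 260.93 115.  ]
(392, 266) 118 [488.18 261.08 118.  ]
(392, 190) 60 [523.   265.89  60.  ]
(400, 192) 60 [522.53 260.66  60.  ]
(384, 192) 60 [520.99 270.73  60.  ]
(385, 280) 115 [479.1  263.48 115.  ]
(405, 280) 115 [480.75 252.72 115.  ]
(477, 183) 60 [535.45 213.36  60.  ]
(474, 279) 60 [473.2  202.29  60.  ]
(150, 186) 60 [502.21 418.16  60.  ]
(212, 270) 115 [470.47 356.8  115.  ]
[476.6  262.78 203.78]
```

View pics/r1z.png

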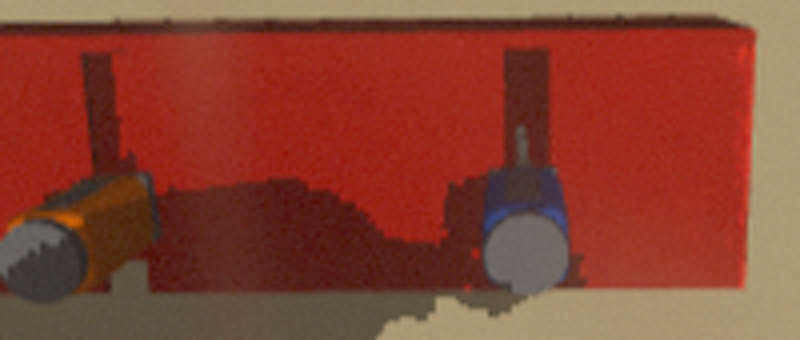

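```bash
python3 - <<'E'
from h import *
from bench import arm,eyes
np.set_printoptions(precision=3,suppress=True)
s=arm.read_state()
d,r=delta(s,[487,261,69.5],down(np.radians(9.3))); print(d,r)
E
```

```text
[ 0.979  0.35  13.388] [-0.102 -0.179 -0.729]
```

>>> {"op": "jog_arm", "data": {"rows": [[[0.98,0.35,0],[-0.1,-0.2,-0.7],6],[[0,0,5],[0,0,0],6],[[0,0,5],[0,0,0],6],[[0,0,3.4],[0,0,0],6],[[0,0,0],[0,0,0],6]]}}

```text
clock: 6.88
position: [484.7, 258.9, 64.9]
ee_rot: [0.997, 0.082, -0.004, 0.003]
contact_force: [0.2, 0.2, 0.1]
gripper_width: 60.1
```

```bash
python3 shot.py r2
```

```text
6.875 [484.72264041 258.89538603  64.94002563] [0.15485755 0.20483282 0.12446167] 60.06620148032355
```

View pics/r2.png

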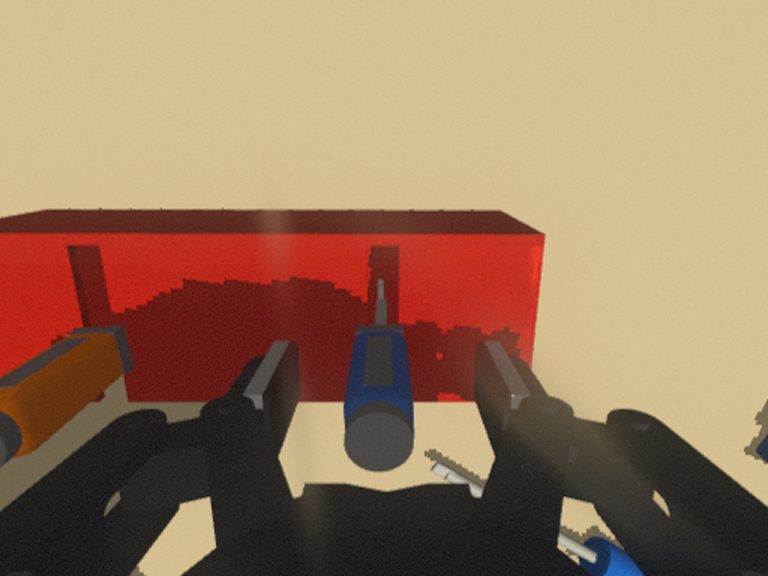

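>>> {"op": "jog_arm", "data": {"rows": [[[0.2,-0.2,-0.3],[0,0,0],6],[[0,0,0],[0,0,0],6]]}}

```text
clock: 7.18
position: [488.5, 263.7, 72.5]
ee_rot: [0.997, 0.082, 0.0, -0.0]
contact_force: [-1.1, 0.2, 0.6]
gripper_width: 59.8
```

>>> {"op": "jog_arm", "data": {"rows": [[[0,0,0],[0,0,0],1.5],[[0,0,0],[0,0,0],1.5],[[0,0,0],[0,0,0],1.0],[[0,0,0],[0,0,0],1.0],[[0,0,0],[0,0,0],1.0]]}}

```text
clock: 7.8
position: [487.2, 262.6, 70.8]
ee_rot: [0.997, 0.082, -0.001, 0.001]
contact_force: [-1.5, -0.8, 5.3]
gripper_width: 17.4
```

```bash
python3 shot.py r3; python3 -c "
from bench import arm
s=arm.read_state();print(s['wrist_torque'],s['ee_rot'])"
```

```text
7.8 [487.24678997 262.64093818  70.76017048] [-1.45312426 -0.83703327  5.31945422] 17.39886348732689
[-0.09380212  0.38212164 -0.01399737] [ 9.96606721e-01  8.22926681e-02 -1.45551505e-03  9.17256812e-04]
```

View pics/r3.png

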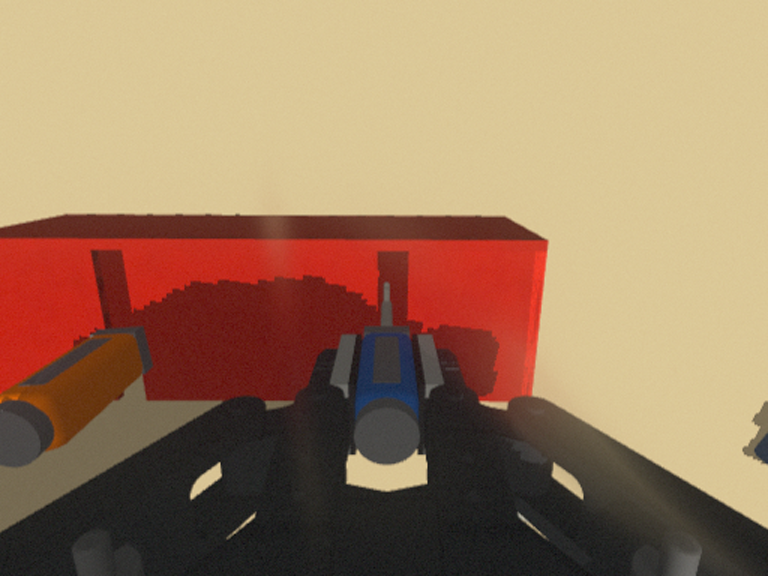

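>>> {"op": "jog_arm", "data": {"rows": [[[0,0,-1],[0,0,0],1],[[0,0,-3],[0,0,0],1],[[0,0,-5],[0,0,0],1],[[0,0,-5],[0,0,0],1],[[0,0,0],[0,0,0],1],[[0,0,0],[0,0,0],1]]}}

```text
clock: 8.6
position: [486.8, 262.5, 209.6]
ee_rot: [0.997, 0.082, -0.002, 0.001]
contact_force: [1.3, 0.8, -1.9]
gripper_width: 17.2
```

```bash
python3 shot.py r4; python3 - <<'E'
from h import *
from bench import arm
np.set_printoptions(precision=3,suppress=True)
s=arm.read_state()
w=-.2315
c=np.array([521.3,-32.9])
u=np.array([np.cos(w-.05),np.sin(w-.05)])
t=c+12*u
d,r=delta(s,[*t,210],down(w-.05)); print(t,d,r)
E
```

```text
8.6 [486.82769733 262.46748846 209.58069311] [ 1.30540424  0.75659423 -1.85476408] 17.21390923556778
[532.828 -36.234] [-0.318 30.2   -0.03 ] [ 0.239  0.321 25.529]
```

View pics/r4.png

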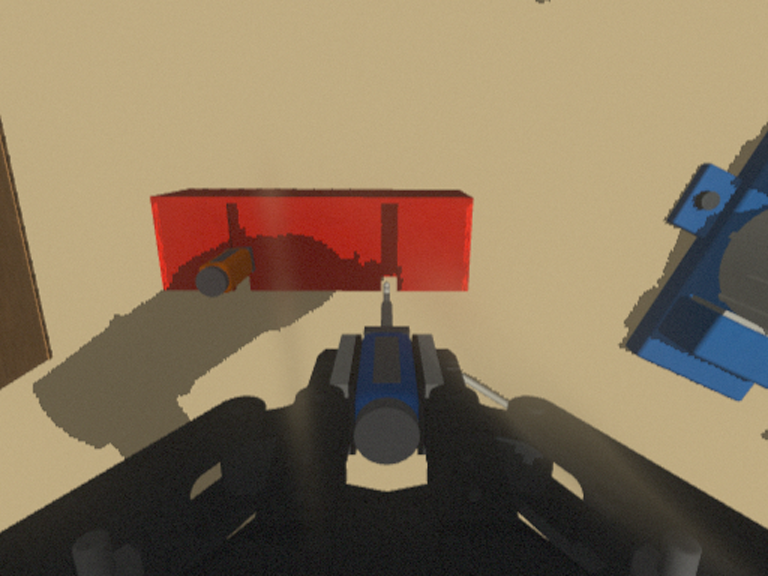

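>>> {"op": "jog_arm", "data": {"rows": [[[0,5,0],[0,0,0],1],[[0,6,0],[0,0,0],1],[[0,6,0],[0,0,0],1],[[0,6,0],[0,0,0],1],[[-0.3,5,0],[0,0,0],1],[[0,2.2,0],[0.2,0.3,0],1],[[0,0,0],[0,0,9],1],[[0,0,0],[0,0,9],1],[[0,0,0],[0,0,7.5],1],[[0,0,0],[0,0,0],1]]}}

```text
clock: 9.9
position: [533.2, -35.7, 209.1]
ee_rot: [0.99, -0.139, -0.001, -0.001]
contact_force: [0.2, 0.4, -0.6]
gripper_width: 17.3
```

```bash
python3 - <<'E'
from shot import *
np.set_printoptions(precision=3,suppress=True)
shot('h1')
s,m,im=pickle.load(open('pics/h1.pkl','rb'))
A=R.from_quat(s['ee_rot'])
hp=lambda x,z:P(m,s['position']+A.apply([x,0,z]))[0]*1.5+.25
print('shank bottom',hp(0,57.3),'tip top',hp(12,54.3),'mid',hp(7,55.8))
M=A.as_matrix(); print(np.arctan2(M[1,0],M[0,0]),M[:,2])
w=-.2315
for r,a in [(30.25,-10.4),(30.25,-3),(38.5,-23),(38.5,8)]:
    a=np.radians(a)+w; print(r,P(m,[521.3+r*np.cos(a),-32.9+r*np.sin(a),104+(7.5 if r>38 else 1)])[0]*1.5+.25)
E
```

```text
9.9 [533.23  -35.709 209.087] [ 0.173  0.355 -0.59 ] 17.30495902151667
shank bottom [384.685 303.521] tip top [384.67  281.173] mid [384.678 290.486]
-0.2792317339054278 [-0.002  0.001 -1.   ]
30.25 [393.174 246.32 ]
30.25 [386.309 245.847]
38.5 [410.343 237.851]
38.5 [372.993 234.742]
```

View pics/h1.png

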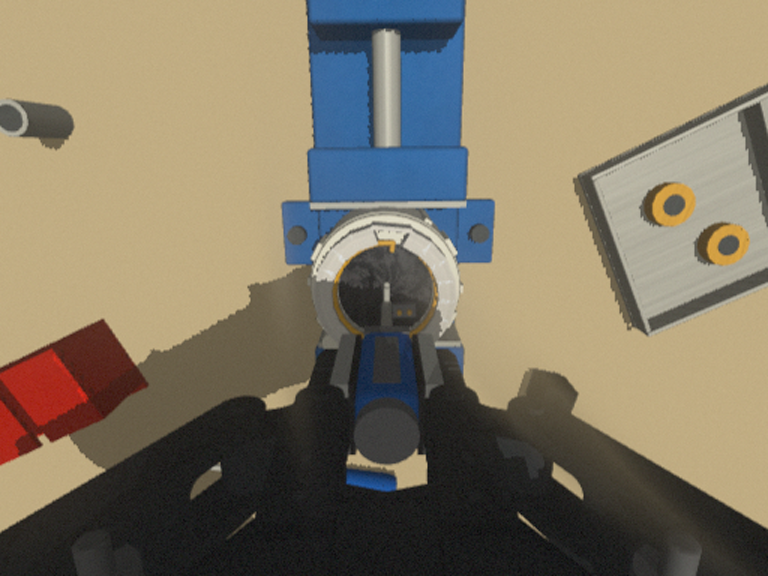

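>>> {"op": "jog_arm", "data": {"rows": [[[0,0,1.8],[0,0,0],1],[[0,0,1.6],[0,0,0],1],[[0,0,0],[0,0,0],1],[[0,0,0],[0,0,0],1]]}}

```text
clock: 10.45
position: [534.4, -35.5, 177.1]
ee_rot: [0.99, -0.139, 0.001, -0.001]
contact_force: [0.6, -0.1, -1.0]
gripper_width: 17.6
```

```bash
cat > chk.py <<'E'
from shot import *
np.set_printoptions(precision=3,suppress=True)
def chk(tag,z0=104.,box=(150,290,170,330),f=5,c=(521.3,-32.9),w=-.2315,pic=True):
    if pic: shot(tag)
    s,m,im=pickle.load(open(f'pics/{tag}.pkl','rb'))
    A=R.from_quat(s['ee_rot'])
    r0,r1,c0,c1=box
    g=cv2.resize(im[r0:r1,c0:c1],None,fx=f,fy=f,interpolation=cv2.INTER_CUBIC)
    cv2.imwrite(f'pics/{tag}z.png',g)
    pr=lambda X:(P(m,X)[0]-[c0,r0]+.5)*f-.5
    print('tip',pr(s['position']+A.apply([12,0,54.3])),'heel',pr(s['position']+A.apply([0,0,57.3])))
    for r,a,z in [(30.25,-10.4,1),(30.25,-3,1),(38.5,-23,7.5),(38.5,8,7.5)]:
        a=np.radians(a)+w; print(r,np.degrees(a-w),pr([c[0]+r*np.cos(a),c[1]+r*np.sin(a),z0+z]))
    print('r',A.inv().apply(s['position']-np.array([*c,z0])),'torq',s['wrist_torque'],'tilt',A.as_matrix()[:2,2])
if __name__=='__main__': chk(sys.argv[1])
E
python3 chk.py h2
```

```text
10.45 [534.434 -35.475 177.147] [ 0.583 -0.07  -0.973] 17.578421204204478
tip [433.495 188.446] heel [433.541 262.934]
30.25 -10.4 [469.397 125.679]
30.25 -2.9999999999999996 [443.394 123.899]
38.5 -23.0 [534.933  95.254]
38.5 8.0 [392.829  83.509]
r [ 13.426  -1.308 -73.128] torq [-0.016 -0.025 -0.033] tilt [0.002 0.002]
```

View pics/h2z.png

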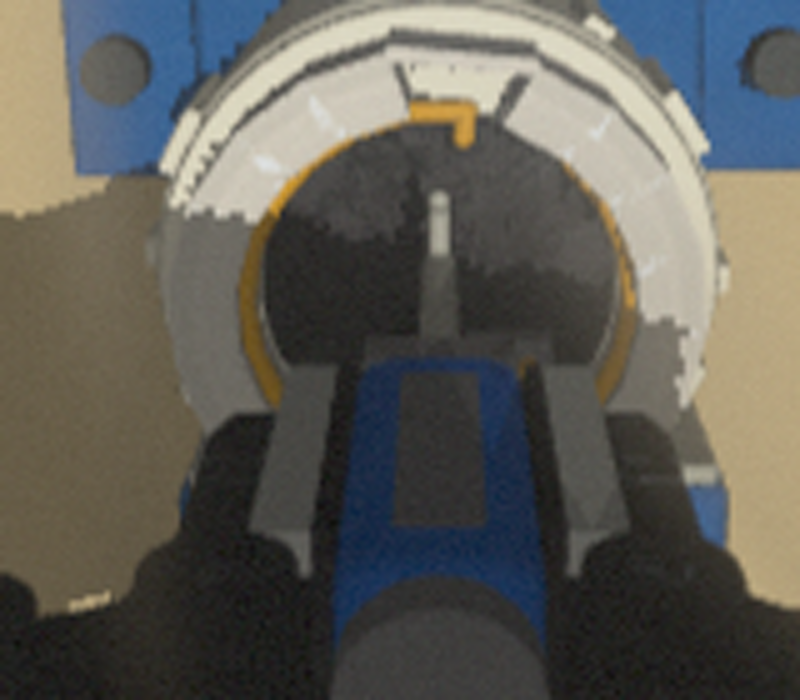

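```bash
python3 - <<'E'
import cv2,pickle
s,m,im=pickle.load(open('pics/h2.pkl','rb'))
c=im[150:200,235:290]; cv2.imwrite('pics/h2zz.png',cv2.resize(c,None,fx=12,fy=12,interpolation=cv2.INTER_CUBIC))
E
```

```text
(no output)
```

View pics/h2zz.png

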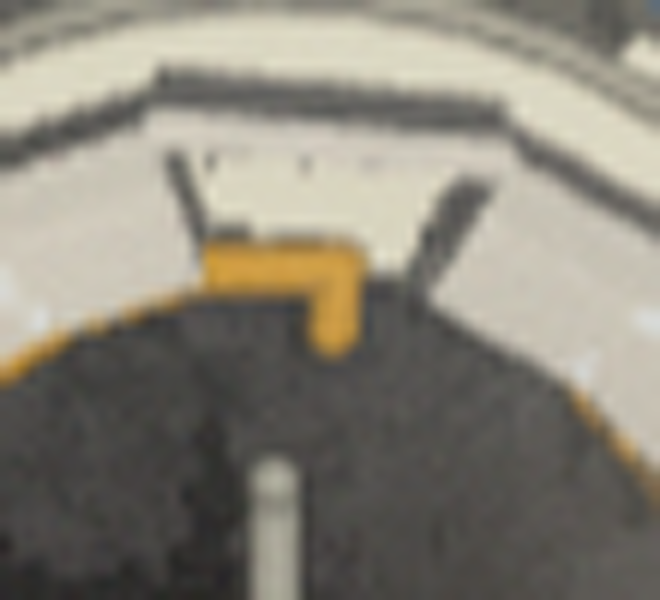

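```bash
cat > fit3.py <<'E'
exec(open('fit2.py').read().split("def f(p")[0])
D['h2']=pickle.load(open('pics/h2.pkl','rb'))[1]
zh=lambda p:((p[0]+.5)/12+235-.5,(p[1]+.5)/12+150-.5)
obs+=[('h2',zh((168,152)),38.5,b),('h2',zh((490,180)),38.5,a)]
end+=[('h2',zh((343,268)))]
circ+=[('h2',zh((160,100))),('h2',zh((500,127)))]
for use in (('v1','v2'),('h2',),('v1','v2','h2')):
    def f(p):
        x,y,z,w,er,ez=p; o=[]
        for t,uv,r,g in obs:
            if t in use: o+=list(P(D[t],[x+r*np.cos(w+g),y+r*np.sin(w+g),z+7.5])[0]-uv)
        for t,uv in end:
            if t in use: o+=list(P(D[t],[x+30.25*np.cos(er),y+30.25*np.sin(er),z+ez])[0]-uv)
        for t,uv in circ:
            if t in use:
                q=onz(D[t],uv,z+7.5); o.append((np.hypot(q[0]-x,q[1]-y)-41)*1.5)
        o.append((ez-1.)/1); o.append((z-104)/4)
        return np.array(o)
    r=least_squares(f,[523,-32,103,-.3,-.4,1.],x_scale=[1,1,1,.01,.01,1])
    print(use,r.x,'end rel',np.degrees(r.x[4]-r.x[3])); print(r.fun)
E
python3 fit3.py
```

```text
('v1', 'v2') [520.931 -32.898 104.413  -0.23   -0.412   1.39 ] end rel -10.43359159420389
[-0.993 -0.219  0.76   0.05  -0.776 -0.094  0.626  0.394 -0.066 -0.48
  0.392 -0.21   0.963  1.844  0.862 -1.006 -1.044  0.39   0.103]
('h2',) [524.42  -33.179 103.615  -0.239  -0.427   1.326] end rel -10.776112612540572
[-0.811 -0.286  0.821 -0.04   0.159 -1.084  0.573  0.739  0.326 -0.096]
('v1', 'v2', 'h2') [523.542 -32.757 100.637  -0.239  -0.425   1.25 ] end rel -10.69385560499254
[-1.083  0.415  0.312  0.662 -0.757 -0.074  0.003  0.316 -0.919  0.204
  0.302  0.396 -0.42   0.153 -0.048 -0.149 -0.215 -0.775  1.558  3.342
  1.831  0.051  0.482  1.152  1.45   0.25  -0.841]
```

>>> {"op": "jog_arm", "data": {"rows": [[[0,-0.1,0.5],[0,0,0],1],[[0,0,0.5],[0,0,0],1],[[0,0,0.2],[0,0,0],1],[[0,0,0],[0,0,0],1]]}}

```text
clock: 11.0
position: [534.3, -34.5, 164.6]
ee_rot: [0.99, -0.14, 0.0, -0.001]
contact_force: [-0.5, 1.2, -0.2]
gripper_width: 17.3
```

>>> {"op": "jog_arm", "data": {"rows": [[[0,0,0.1],[0,0,0],1],[[0,0,0.1],[0,0,0],1],[[0,0,0.1],[0,0,0],1],[[0,0,0],[0,0,0],1]]}}

```text
clock: 11.5
position: [534.4, -34.5, 161.8]
ee_rot: [0.99, -0.14, 0.0, -0.001]
contact_force: [0.3, -0.5, -1.6]
gripper_width: 17.2
```

```bash
python3 -c "
from bench import arm
for i in range(3):
  s=arm.read_state();print(s['position'],s['contact_force'],s['wrist_torque'])"
```

```text
[534.35954873 -34.47905474 161.77403334] [ 0.30775194 -0.4801548  -1.58480742] [-0.03661555  0.03653357  0.00363058]
[534.35954873 -34.47905474 161.77403334] [ 0.30775194 -0.4801548  -1.58480742] [-0.03661555  0.03653357  0.00363058]
[534.35954873 -34.47905474 161.77403334] [ 0.30775194 -0.4801548  -1.58480742] [-0.03661555  0.03653357  0.00363058]
```

>>> {"op": "jog_arm", "data": {"rows": [[[0,0,0.08],[0,0,0],1],[[0,0,0],[0,0,0],1]]}}

```text
clock: 11.75
position: [534.4, -34.5, 161.0]
ee_rot: [0.99, -0.14, 0.0, -0.001]
contact_force: [0.3, 0.1, -0.5]
gripper_width: 17.6
```

>>> {"op": "jog_arm", "data": {"rows": [[[0,0,0.08],[0,0,0],1],[[0,0,0],[0,0,0],1]]}}

```text
clock: 12.0
position: [534.4, -34.5, 160.2]
ee_rot: [0.99, -0.14, 0.0, -0.001]
contact_force: [-0.2, 0.2, -0.1]
gripper_width: 17.1
```

>>> {"op": "jog_arm", "data": {"rows": [[[0,0,0.08],[0,0,0],1],[[0,0,0],[0,0,0],1]]}}

```text
clock: 12.25
position: [534.4, -34.5, 159.4]
ee_rot: [0.99, -0.14, 0.0, -0.001]
contact_force: [0.2, 0.3, -0.5]
gripper_width: 17.3
```

>>> {"op": "jog_arm", "data": {"rows": [[[0,0,0.08],[0,0,0],1],[[0,0,0],[0,0,0],1]]}}

```text
clock: 12.5
position: [534.4, -34.5, 158.6]
ee_rot: [0.99, -0.14, 0.0, -0.001]
contact_force: [-0.2, -0.1, -1.1]
gripper_width: 17.2
```

>>> {"op": "jog_arm", "data": {"rows": [[[0,0,0.08],[0,0,0],1],[[0,0,0],[0,0,0],1]]}}

```text
clock: 12.75
position: [534.4, -34.5, 157.8]
ee_rot: [0.99, -0.14, 0.0, -0.001]
contact_force: [-0.9, -0.6, -1.1]
gripper_width: 17.2
```

>>> {"op": "jog_arm", "data": {"rows": [[[0,0,0.06],[0,0,0],1],[[0,0,0],[0,0,0],1]]}}

```text
clock: 13.0
position: [534.4, -34.5, 157.2]
ee_rot: [0.99, -0.14, 0.001, -0.001]
contact_force: [-0.2, 0.4, -0.9]
gripper_width: 17.3
```

>>> {"op": "jog_arm", "data": {"rows": [[[0,0,0.06],[0,0,0],1],[[0,0,0],[0,0,0],1]]}}

```text
clock: 13.25
position: [534.4, -34.5, 156.6]
ee_rot: [0.99, -0.14, 0.001, -0.001]
contact_force: [-0.4, 0.5, -0.9]
gripper_width: 17.0
```

>>> {"op": "jog_arm", "data": {"rows": [[[0,0,0.06],[0,0,0],1],[[0,0,0],[0,0,0],1]]}}

```text
clock: 13.5
position: [534.4, -34.5, 156.0]
ee_rot: [0.99, -0.14, 0.0, -0.001]
contact_force: [0.4, -0.5, -1.3]
gripper_width: 17.0
```

>>> {"op": "jog_arm", "data": {"rows": [[[0,0,0.06],[0,0,0],1],[[0,0,0],[0,0,0],1]]}}

```text
clock: 13.75
position: [534.4, -34.5, 155.4]
ee_rot: [0.99, -0.14, 0.001, -0.001]
contact_force: [-0.4, 0.3, -0.5]
gripper_width: 17.3
```

>>> {"op": "jog_arm", "data": {"rows": [[[0,0,0.06],[0,0,0],1],[[0,0,0],[0,0,0],1]]}}

```text
clock: 14.0
position: [534.4, -34.5, 154.8]
ee_rot: [0.99, -0.14, 0.0, -0.001]
contact_force: [0.2, 0.2, 0.4]
gripper_width: 17.9
```

```bash
python3 chk.py h3
```

```text
14.0 [534.368 -34.479 154.771] [0.166 0.165 0.445] 17.935992490606456
tip [433.46  188.464] heel [433.506 262.955]
30.25 -10.4 [479.342 162.745]
30.25 -2.9999999999999996 [450.526 160.816]
38.5 -23.0 [552.617 130.388]
38.5 8.0 [394.494 117.569]
r [ 13.027  -2.217 -50.758] torq [ 0.018  0.034 -0.012] tilt [0.001 0.002]
```

View pics/h3z.png

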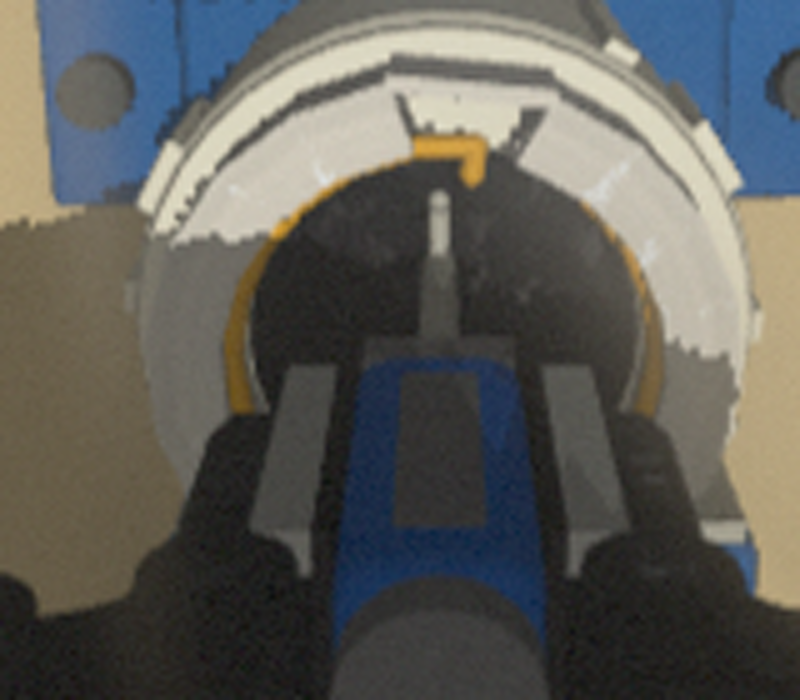

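>>> {"op": "jog_arm", "data": {"rows": [[[0,0,0.06],[0,0,0],1],[[0,0,0],[0,0,0],1]]}}

```text
clock: 14.3
position: [534.4, -34.5, 154.2]
ee_rot: [0.99, -0.14, 0.001, -0.001]
contact_force: [-0.1, 0.7, -0.5]
gripper_width: 17.5
```

>>> {"op": "jog_arm", "data": {"rows": [[[0,0,0.05],[0,0,0],1],[[0,0,0],[0,0,0],1]]}}

```text
clock: 14.55
position: [534.4, -34.5, 153.8]
ee_rot: [0.99, -0.14, 0.001, -0.001]
contact_force: [1.4, 0.3, -0.8]
gripper_width: 17.3
```

>>> {"op": "jog_arm", "data": {"rows": [[[0,0,0.05],[0,0,0],1],[[0,0,0],[0,0,0],1]]}}

```text
clock: 14.8
position: [534.5, -34.5, 153.5]
ee_rot: [0.99, -0.14, 0.001, -0.001]
contact_force: [-0.2, 0.5, 1.9]
gripper_width: 17.6
```

>>> {"op": "jog_arm", "data": {"rows": [[[0,0,0.03],[0,0,0],1],[[0,0,0],[0,0,0],1]]}}

```text
clock: 15.05
position: [534.6, -34.5, 153.3]
ee_rot: [0.99, -0.14, 0.001, -0.001]
contact_force: [-1.9, 0.7, 2.5]
gripper_width: 17.2
```

```bash
python3 -c "
from bench import arm
s=arm.read_state();print(s['position'],s['contact_force'],s['wrist_torque'])"
```

```text
[534.56381123 -34.48528832 153.2929344 ] [-1.94858696  0.66403149  2.50889625] [0.06130555 0.32113756 0.00195125]
```

>>> {"op": "jog_arm", "data": {"rows": [[[0,0,-0.08],[0,0,0],1],[[0.2,0,0],[0,0,0],1],[[0.2,0,0],[0,0,0],1],[[0,0,0],[0,0,0],1]]}}

```text
clock: 15.55
position: [538.5, -35.7, 153.6]
ee_rot: [0.99, -0.14, 0.001, -0.001]
contact_force: [-0.4, -0.6, 0.4]
gripper_width: 17.2
```

>>> {"op": "jog_arm", "data": {"rows": [[[0.1,0,0],[0,0,0],1],[[0,0,0],[0,0,0],1]]}}

```text
clock: 15.8
position: [539.3, -35.9, 153.7]
ee_rot: [0.99, -0.14, 0.001, -0.001]
contact_force: [-1.1, -0.5, 0.7]
gripper_width: 17.4
```

>>> {"op": "jog_arm", "data": {"rows": [[[0.1,0,0],[0,0,0],1],[[0,0,0],[0,0,0],1]]}}

```text
clock: 16.05
position: [540.3, -36.1, 153.7]
ee_rot: [0.99, -0.14, 0.001, -0.001]
contact_force: [-0.1, 0.3, 0.3]
gripper_width: 17.3
```

>>> {"op": "jog_arm", "data": {"rows": [[[0.1,0,0],[0,0,0],1],[[0,0,0],[0,0,0],1]]}}

```text
clock: 16.3
position: [541.3, -36.4, 153.7]
ee_rot: [0.99, -0.14, 0.001, -0.001]
contact_force: [-0.7, 0.1, -0.0]
gripper_width: 17.4
```

>>> {"op": "jog_arm", "data": {"rows": [[[0.1,0,0],[0,0,0],1],[[0,0,0],[0,0,0],1]]}}

```text
clock: 16.55
position: [542.2, -36.7, 153.7]
ee_rot: [0.99, -0.14, 0.001, -0.001]
contact_force: [-0.7, 1.3, 0.4]
gripper_width: 17.5
```

>>> {"op": "jog_arm", "data": {"rows": [[[0.1,0,0],[0,0,0],1],[[0,0,0],[0,0,0],1]]}}

```text
clock: 16.8
position: [543.2, -37.0, 153.7]
ee_rot: [0.99, -0.14, 0.001, -0.001]
contact_force: [-0.8, -0.4, -0.5]
gripper_width: 16.9
```

```bash
python3 chk.py h4; python3 - <<'E'
import cv2,pickle
s,m,im=pickle.load(open('pics/h4.pkl','rb'))
c=im[160:215,230:290]; cv2.imwrite('pics/h4zz.png',cv2.resize(c,None,fx=10,fy=10,interpolation=cv2.INTER_CUBIC))
E
```

```text
16.8 [543.18  -36.995 153.709] [-0.808 -0.399 -0.505] 16.862088239963636
tip [433.564 188.349] heel [433.607 262.842]
30.25 -10.4 [479.229 229.675]
30.25 -2.9999999999999996 [450.632 227.784]
38.5 -23.0 [551.917 200.31 ]
38.5 8.0 [395.044 187.753]
r [ 22.203  -2.238 -49.684] torq [0.002 0.066 0.027] tilt [0.002 0.002]
```

View pics/h4zz.png

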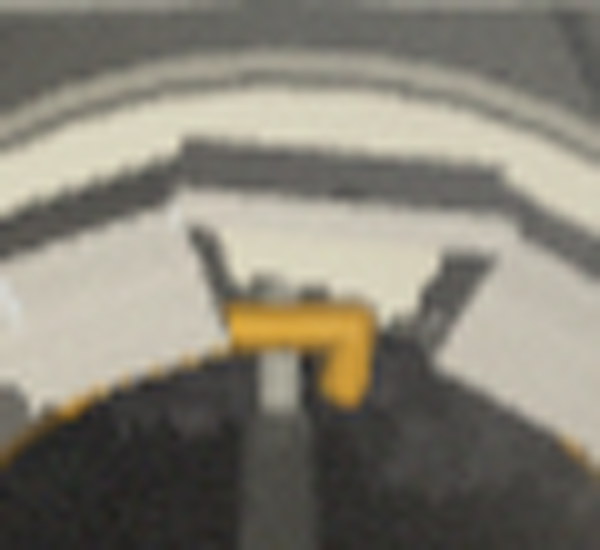

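>>> {"op": "jog_arm", "data": {"rows": [[[0.1,0,0],[0,0,0],1],[[0.1,0,0],[0,0,0],1],[[0,0,0],[0,0,0],1]]}}

```text
clock: 17.23
position: [545.1, -37.5, 153.7]
ee_rot: [0.99, -0.14, 0.001, -0.001]
contact_force: [0.1, 0.5, 0.1]
gripper_width: 17.0
```

>>> {"op": "jog_arm", "data": {"rows": [[[0.05,0,0],[0,0,0],1],[[0,0,0],[0,0,0],1]]}}

```text
clock: 17.48
position: [545.5, -37.7, 153.7]
ee_rot: [0.99, -0.14, 0.001, -0.001]
contact_force: [-0.4, 0.7, 0.2]
gripper_width: 17.1
```

```bash
python3 chk.py h5; python3 - <<'E'
import cv2,pickle
s,m,im=pickle.load(open('pics/h5.pkl','rb'))
c=im[160:215,230:290]; cv2.imwrite('pics/h5zz.png',cv2.resize(c,None,fx=10,fy=10,interpolation=cv2.INTER_CUBIC))
E
```

```text
17.475 [545.493 -37.675 153.741] [-0.408  0.663  0.238] 17.106751400789147
tip [433.519 188.366] heel [433.564 262.865]
30.25 -10.4 [478.946 246.406]
30.25 -2.9999999999999996 [450.444 244.526]
38.5 -23.0 [551.374 217.834]
38.5 8.0 [395.041 205.361]
r [ 24.611  -2.225 -49.716] torq [-0.032  0.019 -0.019] tilt [0.001 0.002]
```

View pics/h5zz.png

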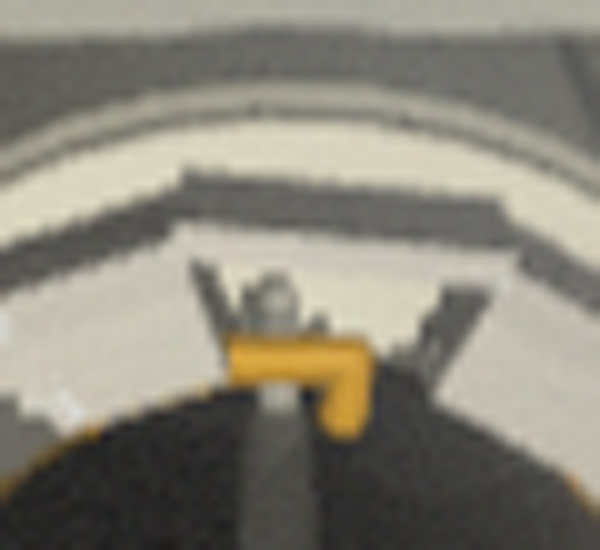

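>>> {"op": "jog_arm", "data": {"rows": [[[0,0.03,-0.1],[0,0,0],1],[[0,0,-0.1],[0,0,0],1],[[0,0,0],[0,0,0],1]]}}

```text
clock: 17.9
position: [545.5, -37.9, 155.9]
ee_rot: [0.99, -0.14, 0.001, -0.001]
contact_force: [0.5, 0.3, -0.7]
gripper_width: 17.3
```

>>> {"op": "jog_arm", "data": {"rows": [[[0,0,-0.05],[0,0,0],1],[[0,0,0],[0,0,0],1]]}}

```text
clock: 18.15
position: [545.3, -37.9, 156.2]
ee_rot: [0.99, -0.14, 0.001, -0.001]
contact_force: [-0.4, 0.3, -0.7]
gripper_width: 17.1
```

>>> {"op": "jog_arm", "data": {"rows": [[[0,0,-0.05],[0,0,0],1],[[0,0,0],[0,0,0],1]]}}

```text
clock: 18.4
position: [545.2, -37.9, 156.6]
ee_rot: [0.99, -0.14, 0.0, -0.001]
contact_force: [-0.3, -0.1, -0.7]
gripper_width: 17.5
```

>>> {"op": "jog_arm", "data": {"rows": [[[0,0,-0.05],[0,0,0],1],[[0,0,0],[0,0,0],1]]}}

```text
clock: 18.65
position: [545.1, -38.0, 157.0]
ee_rot: [0.99, -0.14, 0.0, -0.001]
contact_force: [-0.3, -0.5, -2.7]
gripper_width: 17.1
```

>>> {"op": "jog_arm", "data": {"rows": [[[0,0,-0.05],[0,0,0],1],[[0,0,0],[0,0,0],1]]}}

```text
clock: 18.9
position: [545.0, -38.0, 157.4]
ee_rot: [0.99, -0.14, 0.0, -0.001]
contact_force: [-0.7, -0.0, -3.8]
gripper_width: 17.0
```

>>> {"op": "jog_arm", "data": {"rows": [[[0,0,-0.05],[0,0,0],1],[[0,0,0],[0,0,0],1]]}}

```text
clock: 19.15
position: [544.9, -38.0, 157.8]
ee_rot: [0.99, -0.14, -0.0, -0.001]
contact_force: [-0.6, -0.9, -4.7]
gripper_width: 17.0
```

>>> {"op": "jog_arm", "data": {"rows": [[[0,0,-0.05],[0,0,0],1],[[0,0,0],[0,0,0],1]]}}

```text
clock: 19.4
position: [544.8, -38.0, 158.2]
ee_rot: [0.99, -0.14, -0.0, -0.001]
contact_force: [-0.5, 1.0, -6.8]
gripper_width: 17.0
```

>>> {"op": "jog_arm", "data": {"rows": [[[0,0,-0.05],[0,0,0],1],[[0,0,0],[0,0,0],1]]}}

```text
clock: 19.65
position: [544.7, -38.0, 158.7]
ee_rot: [0.99, -0.14, -0.0, -0.001]
contact_force: [-1.0, -0.2, -7.1]
gripper_width: 17.0
```

>>> {"op": "jog_arm", "data": {"rows": [[[0,0,-0.05],[0,0,0],1],[[0,0,-0.05],[0,0,0],1],[[0,0,0],[0,0,0],1]]}}

```text
clock: 20.02
position: [545.1, -38.1, 160.3]
ee_rot: [0.99, -0.14, 0.0, -0.001]
contact_force: [-1.4, 0.0, -6.4]
gripper_width: 17.1
```

>>> {"op": "jog_arm", "data": {"rows": [[[0,0,-0.05],[0,0,0],1],[[0,0,-0.05],[0,0,0],1],[[0,0,0],[0,0,0],1]]}}

```text
clock: 20.4
position: [546.7, -38.0, 162.3]
ee_rot: [0.99, -0.14, 0.002, -0.001]
contact_force: [-1.4, -0.1, -3.3]
gripper_width: 17.2
```

>>> {"op": "jog_arm", "data": {"rows": [[[0,0,-0.05],[0,0,0],1],[[0,0,-0.05],[0,0,0],1],[[0,0,0],[0,0,0],1]]}}

```text
clock: 20.78
position: [546.2, -37.9, 162.7]
ee_rot: [0.99, -0.14, 0.002, -0.001]
contact_force: [0.2, -1.1, -3.9]
gripper_width: 17.5
```

```bash
python3 chk.py h6; python3 - <<'E'
import cv2,pickle
s,m,im=pickle.load(open('pics/h6.pkl','rb'))
c=im[150:250,200:320]; cv2.imwrite('pics/h6zz.png',cv2.resize(c,None,fx=6,fy=6,interpolation=cv2.INTER_CUBIC))
E
```

```text
20.775 [546.169 -37.927 162.71 ] [ 0.213 -1.137 -3.896] 17.518154964241102
tip [433.437 188.467] heel [433.487 262.963]
30.25 -10.4 [477.11  231.963]
30.25 -2.9999999999999996 [449.804 230.146]
38.5 -23.0 [546.288 203.988]
38.5 8.0 [396.786 191.963]
r [ 25.448  -2.218 -58.635] torq [-0.532 -0.074  0.006] tilt [0.003 0.002]
```

View pics/h6zz.png

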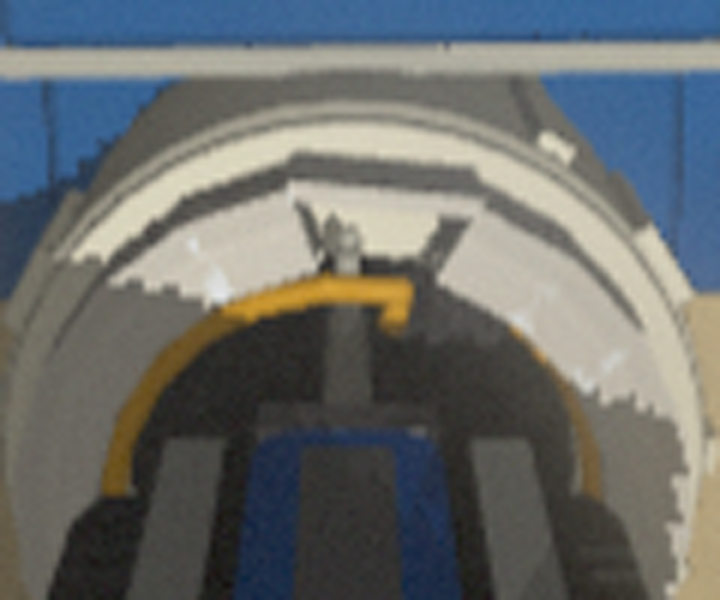

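>>> {"op": "jog_arm", "data": {"rows": [[[0,0,-0.1],[0,0,0],1],[[0,0,-0.1],[0,0,0],1],[[0,0,0],[0,0,0],1]]}}

```text
clock: 21.2
position: [545.6, -38.0, 164.3]
ee_rot: [0.99, -0.14, 0.001, -0.001]
contact_force: [1.0, -1.9, -5.4]
gripper_width: 17.4
```

>>> {"op": "jog_arm", "data": {"rows": [[[0,0,-0.1],[0,0,0],1],[[0,0,-0.1],[0,0,0],1],[[0,0,0],[0,0,0],1]]}}

```text
clock: 21.58
position: [545.3, -38.0, 166.2]
ee_rot: [0.99, -0.14, 0.0, -0.001]
contact_force: [1.1, -1.3, -6.2]
gripper_width: 17.2
```

>>> {"op": "jog_arm", "data": {"rows": [[[-0.03,0,-0.1],[0,0,0],1],[[-0.03,0,-0.1],[0,0,0],1],[[0,0,0],[0,0,0],1]]}}

```text
clock: 21.95
position: [544.8, -38.0, 168.3]
ee_rot: [0.99, -0.14, 0.001, -0.001]
contact_force: [0.5, -2.8, -6.9]
gripper_width: 17.4
```

```bash
python3 chk.py h7; python3 - <<'E'
import cv2,pickle
s,m,im=pickle.load(open('pics/h7.pkl','rb'))
c=im[150:250,200:320]; cv2.imwrite('pics/h7zz.png',cv2.resize(c,None,fx=6,fy=6,interpolation=cv2.INTER_CUBIC))
E
```

```text
21.95 [544.77  -37.993 168.321] [ 0.544 -2.843 -6.883] 17.388772037621166
tip [433.382 188.33 ] heel [433.429 262.831]
30.25 -10.4 [472.788 210.609]
30.25 -2.9999999999999996 [446.111 208.84 ]
38.5 -23.0 [540.174 182.562]
38.5 8.0 [394.242 170.854]
r [ 24.019  -1.738 -64.296] torq [-1.168 -0.504 -0.043] tilt [0.001 0.002]
```

View pics/h7zz.png

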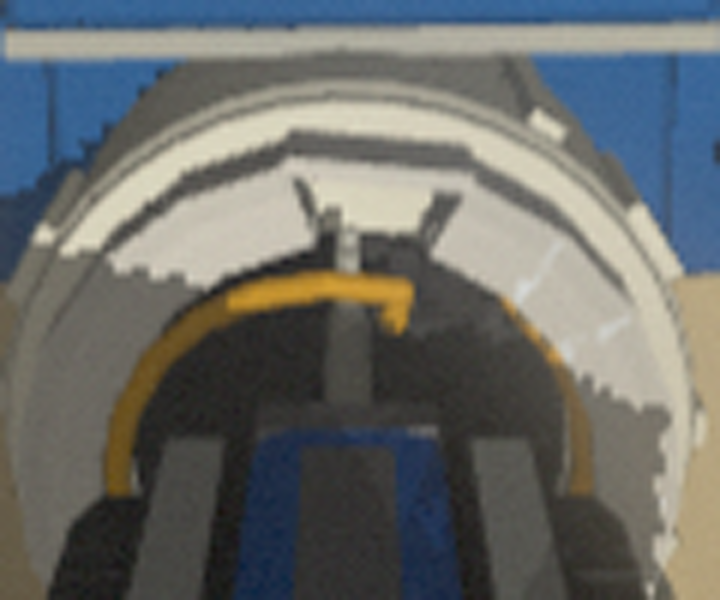

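>>> {"op": "jog_arm", "data": {"rows": [[[-0.02,0,-0.1],[0,0,0],1],[[-0.02,0,-0.1],[0,0,0],1],[[0,0,0],[0,0,0],1]]}}

```text
clock: 22.38
position: [544.3, -37.7, 170.1]
ee_rot: [0.99, -0.14, 0.0, -0.001]
contact_force: [2.2, -3.1, -8.1]
gripper_width: 17.6
```

>>> {"op": "jog_arm", "data": {"rows": [[[-0.02,0,-0.1],[0,0,0],1],[[-0.02,0,-0.1],[0,0,0],1],[[0,0,0],[0,0,0],1]]}}

```text
clock: 22.75
position: [544.8, -37.2, 173.1]
ee_rot: [0.99, -0.14, 0.002, -0.002]
contact_force: [1.1, -1.8, -4.4]
gripper_width: 17.4
```

>>> {"op": "jog_arm", "data": {"rows": [[[-0.02,0,-0.1],[0,0,0],1],[[-0.02,0,-0.1],[0,0,0],1],[[0,0,0],[0,0,0],1]]}}

```text
clock: 23.12
position: [543.8, -37.3, 175.0]
ee_rot: [0.99, -0.14, 0.001, -0.001]
contact_force: [-1.2, -0.3, -0.2]
gripper_width: 17.2
```

>>> {"op": "jog_arm", "data": {"rows": [[[-0.02,0,-0.1],[0,0,0],1],[[-0.02,0,-0.1],[0,0,0],1],[[0,0,0],[0,0,0],1]]}}

```text
clock: 23.5
position: [543.3, -37.4, 176.4]
ee_rot: [0.99, -0.14, 0.001, -0.001]
contact_force: [0.3, -0.7, -1.0]
gripper_width: 17.3
```

```bash
python3 chk.py h8; python3 - <<'E'
import cv2,pickle
s,m,im=pickle.load(open('pics/h8.pkl','rb'))
c=im[150:250,200:320]; cv2.imwrite('pics/h8zz.png',cv2.resize(c,None,fx=6,fy=6,interpolation=cv2.INTER_CUBIC))
E
```

```text
23.5 [543.265 -37.363 176.41 ] [ 0.258 -0.702 -1.038] 17.28348682117408
tip [433.38  188.423] heel [433.43  262.917]
30.25 -10.4 [473.157 184.656]
30.25 -2.9999999999999996 [447.357 182.934]
38.5 -23.0 [538.246 156.608]
38.5 8.0 [397.294 145.227]
r [ 22.413  -1.968 -72.384] torq [0.01  0.011 0.05 ] tilt [0.002 0.002]
```

View pics/h8zz.png

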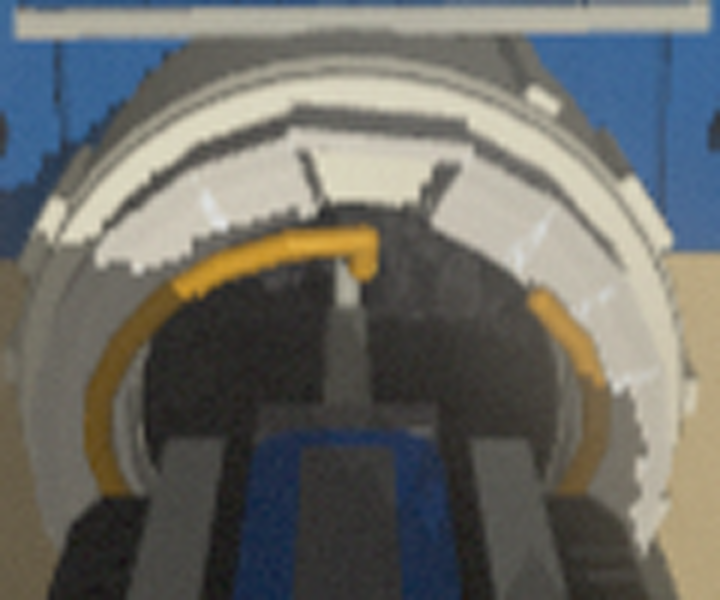

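>>> {"op": "jog_arm", "data": {"rows": [[[-0.48,0,0.08],[0,5,0],1],[[-0.48,0,0.08],[0,5,0],1],[[-0.48,0,0.08],[0,5,0],1],[[-0.48,0,0.08],[0,5,0],1],[[0,0,0],[0,0,0],1],[[0,0,0],[0,0,0],1]]}}

```text
clock: 24.3
position: [526.9, -31.9, 171.7]
ee_rot: [0.975, -0.138, 0.173, 0.023]
contact_force: [0.4, -0.5, -1.3]
gripper_width: 17.2
```

```bash
python3 chk.py h9; python3 - <<'E'
import cv2,pickle
s,m,im=pickle.load(open('pics/h9.pkl','rb'))
c=im[150:250,200:320]; cv2.imwrite('pics/h9zz.png',cv2.resize(c,None,fx=6,fy=6,interpolation=cv2.INTER_CUBIC))
E
```

```text
24.3 [526.891 -31.899 171.701] [ 0.388 -0.548 -1.337] 17.19653818740644
tip [433.906 189.515] heel [433.92  263.945]
30.25 -10.4 [478.483 231.208]
30.25 -2.9999999999999996 [452.889 229.443]
38.5 -23.0 [542.265 188.139]
38.5 8.0 [403.819 176.685]
r [ 28.079  -2.755 -61.803] torq [ 0.242  0.735 -0.004] tilt [ 0.332 -0.092]
```

View pics/h9zz.png

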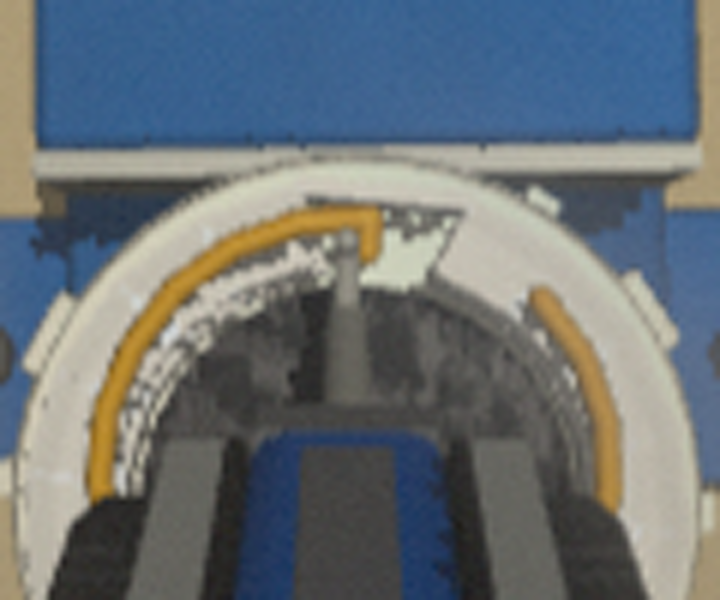

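>>> {"op": "jog_arm", "data": {"rows": [[[-0.4,0,0],[0,0,0],1],[[0.49,0,-0.04],[0,-5,0],1],[[0.49,0,-0.04],[0,-5,0],1],[[0.49,0,-0.04],[0,-5,0],1],[[0.49,0,-0.04],[0,-5,0],1],[[0,0,0],[0,0,0],1],[[0,0,0],[0,0,0],1]]}}

```text
clock: 25.22
position: [539.3, -36.4, 174.5]
ee_rot: [0.99, -0.14, 0.0, -0.001]
contact_force: [0.1, -0.0, -1.3]
gripper_width: 17.2
```

```bash
python3 chk.py h10; python3 shot.py s10 scene; python3 - <<'E'
import cv2,pickle
s,m,im=pickle.load(open('pics/h10.pkl','rb'))
c=im[140:260,190:330]; cv2.imwrite('pics/h10zz.png',cv2.resize(c,None,fx=5,fy=5,interpolation=cv2.INTER_CUBIC))
s,m,im=pickle.load(open('pics/s10.pkl','rb'))
c=im[120:240,180:320]; cv2.imwrite('pics/s10zz.png',cv2.resize(c,None,fx=5,fy=5,interpolation=cv2.INTER_CUBIC))
E
```

```text
25.225 [539.333 -36.438 174.465] [ 0.137 -0.049 -1.293] 17.22358597264194
tip [433.344 188.228] heel [433.398 262.731]
30.25 -10.4 [472.037 161.798]
30.25 -2.9999999999999996 [445.882 160.061]
38.5 -23.0 [538.009 132.496]
38.5 8.0 [395.039 120.984]
r [ 18.333  -1.742 -70.455] torq [0.018 0.041 0.057] tilt [0.001 0.002]
25.275 [538.98966609 -36.38611288 174.62786547] [-0.01689644 -0.18484635 -1.08301602] 17.43913542288058
```

View pics/h10zz.png

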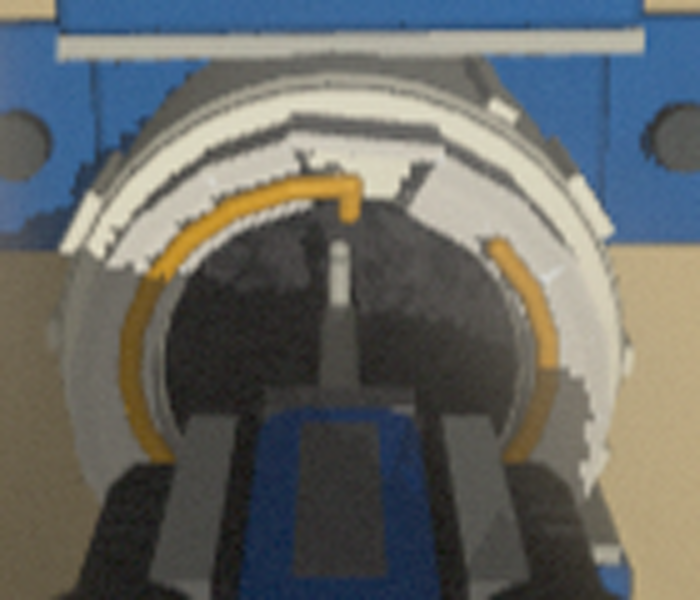

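View pics/s10zz.png

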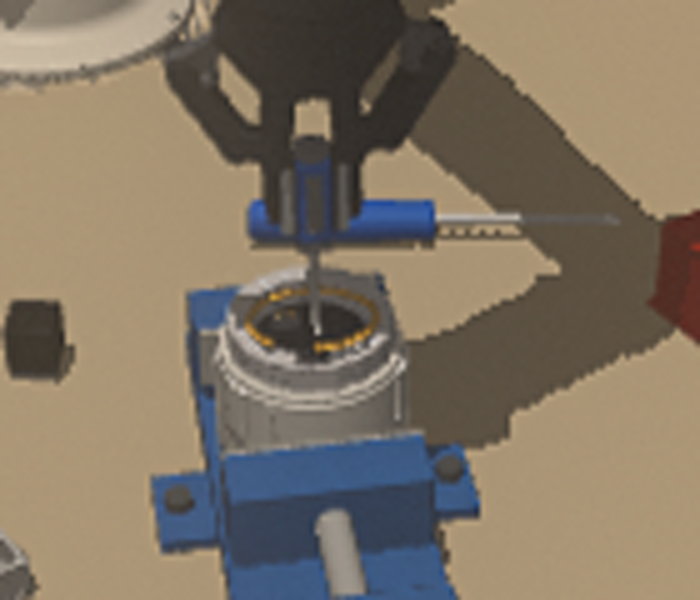

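>>> {"op": "jog_arm", "data": {"rows": [[[-0.1,-0.27,0],[0,0,0],1],[[0,0,0.5],[0,0,0],1],[[0,0,0.5],[0,0,0],1],[[0,0,0.5],[0,0,0],1],[[0,0,0],[0,0,0],1]]}}

```text
clock: 25.95
position: [539.2, -33.6, 159.3]
ee_rot: [0.99, -0.14, -0.0, -0.001]
contact_force: [0.2, 0.1, -0.7]
gripper_width: 17.5
```

>>> {"op": "jog_arm", "data": {"rows": [[[0.2,0,0],[0,0,0],1],[[0.2,0,0],[0,0,0],1],[[0,0,0],[0,0,0],1]]}}

```text
clock: 26.32
position: [543.7, -34.6, 160.1]
ee_rot: [0.99, -0.14, 0.001, -0.001]
contact_force: [-0.2, 0.3, -1.0]
gripper_width: 17.4
```

```bash
cat > z.py <<'E'
import sys
from chk import *
t=sys.argv[1]; chk(t)
s,m,im=pickle.load(open(f'pics/{t}.pkl','rb'))
cv2.imwrite(f'pics/{t}zz.png',cv2.resize(im[155:225,220:300],None,fx=9,fy=8.5,interpolation=cv2.INTER_CUBIC))
E
python3 z.py h11
```

```text
26.325 [543.74  -34.623 160.11 ] [-0.237  0.275 -0.983] 17.41738474916189
tip [433.315 188.389] heel [433.376 262.883]
30.25 -10.4 [495.265 214.981]
30.25 -2.9999999999999996 [467.515 213.142]
38.5 -23.0 [566.357 185.91 ]
38.5 8.0 [414.325 173.718]
r [ 22.104  -4.696 -56.073] torq [-0.032 -0.024  0.011] tilt [0.002 0.002]
```

View pics/h11zz.png

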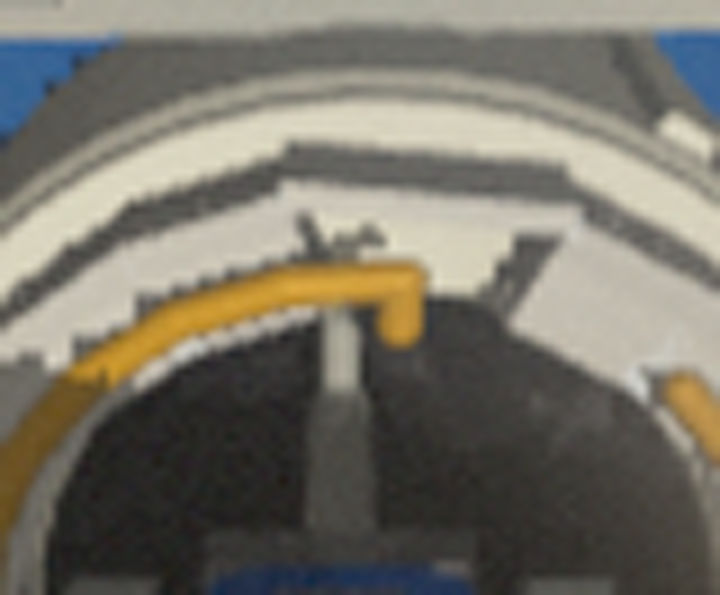

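>>> {"op": "jog_arm", "data": {"rows": [[[0.15,0,0],[0,0,0],1],[[0.15,0,0],[0,0,0],1],[[0,0,0],[0,0,0],1]]}}

```text
clock: 26.75
position: [546.4, -35.4, 160.0]
ee_rot: [0.99, -0.14, 0.001, -0.001]
contact_force: [-0.0, 0.4, -1.1]
gripper_width: 17.3
```

>>> {"op": "jog_arm", "data": {"rows": [[[0.1,0,0],[0,0,0],1],[[0,0,0],[0,0,0],1]]}}

```text
clock: 27.0
position: [547.3, -35.7, 160.0]
ee_rot: [0.99, -0.14, 0.001, -0.001]
contact_force: [0.7, -0.2, -0.4]
gripper_width: 17.4
```

```bash
python3 z.py h12
```

```text
27.0 [547.314 -35.724 159.982] [ 0.735 -0.182 -0.357] 17.41760621050687
tip [433.632 188.535] heel [433.671 263.02 ]
30.25 -10.4 [494.742 240.588]
30.25 -2.9999999999999996 [467.115 238.764]
38.5 -23.0 [565.497 212.692]
38.5 8.0 [414.169 200.604]
r [ 25.821  -4.618 -55.952] torq [ 0.015 -0.045  0.019] tilt [0.001 0.002]
```

View pics/h12zz.png

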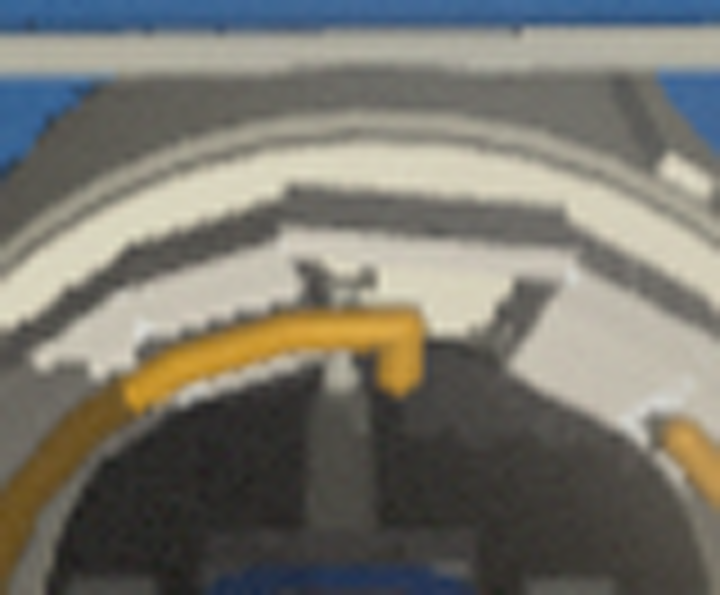

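>>> {"op": "jog_arm", "data": {"rows": [[[0.1,0,0],[0,0,0],1],[[0,0,0],[0,0,0],1]]}}

```text
clock: 27.3
position: [548.4, -36.0, 160.0]
ee_rot: [0.99, -0.14, 0.001, -0.001]
contact_force: [-0.5, 0.3, -0.2]
gripper_width: 17.3
```

>>> {"op": "jog_arm", "data": {"rows": [[[-0.46,0,0.09],[0,5,0],1],[[-0.46,0,0.09],[0,5,0],1],[[-0.46,0,0.09],[0,5,0],1],[[0,0,0],[0,0,0],1]]}}

```text
clock: 27.8
position: [532.3, -32.8, 155.1]
ee_rot: [0.982, -0.138, 0.128, 0.018]
contact_force: [0.3, 0.2, -0.6]
gripper_width: 17.3
```

```bash
python3 z.py h13
```

```text
27.8 [532.314 -32.753 155.071] [ 0.291  0.207 -0.581] 17.32215513983543
tip [433.758 189.273] heel [433.78  263.717]
30.25 -10.4 [485.383 232.742]
30.25 -2.9999999999999996 [457.486 230.788]
38.5 -23.0 [555.846 190.143]
38.5 8.0 [404.09  177.365]
r [ 23.283  -3.181 -46.663] torq [ 0.166  0.49  -0.023] tilt [ 0.246 -0.071]
```

View pics/h13zz.png

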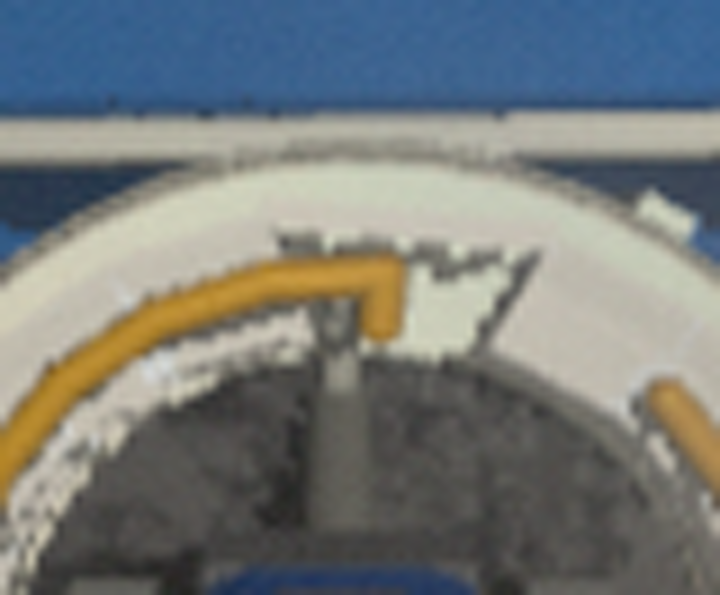

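>>> {"op": "jog_arm", "data": {"rows": [[[-0.3,0,-0.5],[0,0,0],1],[[0.3,0.1,0],[0,-5,0],1],[[0.2,0.1,0],[0,-5,0],1],[[0.2,0.1,0],[0,-5,0],1],[[0,0,0],[0,0,0],1]]}}

```text
clock: 28.48
position: [539.9, -35.9, 161.9]
ee_rot: [0.99, -0.141, 0.002, -0.002]
contact_force: [-0.4, 0.2, -0.4]
gripper_width: 17.2
```

```bash
python3 - <<'E'
from h import *
from bench import arm
np.set_printoptions(precision=3,suppress=True)
s=arm.read_state();print(s['position'],s['contact_force'])
u=np.array([np.cos(-.279),np.sin(-.279)]);c=np.array([522.5,-33])
for r in (0,-18,-21.5): print(r,*delta(s,[*(c+r*u),164.8],down(-.279)))
E
```

```text
[539.925 -35.855 161.943] [-0.354  0.223 -0.354]
0 [-1.752  0.21  -0.292] [-0.234 -0.171 -0.179]
-18 [-3.552  0.215 -0.297] [-0.234 -0.171 -0.179]
-21.5 [-3.902  0.216 -0.298] [-0.234 -0.171 -0.179]
```

>>> {"op": "jog_arm", "data": {"rows": [[[-0.5,0.2,-0.3],[-0.2,-0.2,-0.2],1],[[-1,0,0],[0,0,0],1],[[-1,0,0],[0,0,0],1],[[-0.8,0,0],[0,0,0],1],[[0,0,0],[0,0,0],1]]}}

```text
clock: 29.1
position: [504.0, -28.5, 164.8]
ee_rot: [0.99, -0.138, -0.001, 0.0]
contact_force: [0.4, -0.1, 0.1]
gripper_width: 17.2
```

```bash
python3 chk.py h14
```

```text
29.1 [503.976 -28.497 164.849] [ 0.447 -0.11   0.123] 17.230474161173618
tip [433.511 188.45 ] heel [433.557 262.94 ]
30.25 -10.4 [459.98  -76.988]
30.25 -2.9999999999999996 [431.306 -79.105]
38.5 -23.0 [ 532.437 -118.602]
38.5 8.0 [ 375.119 -132.588]
r [-18.011   0.546 -60.806] torq [ 0.022 -0.001  0.031] tilt [-0.003 -0.   ]
```

View pics/h14.png

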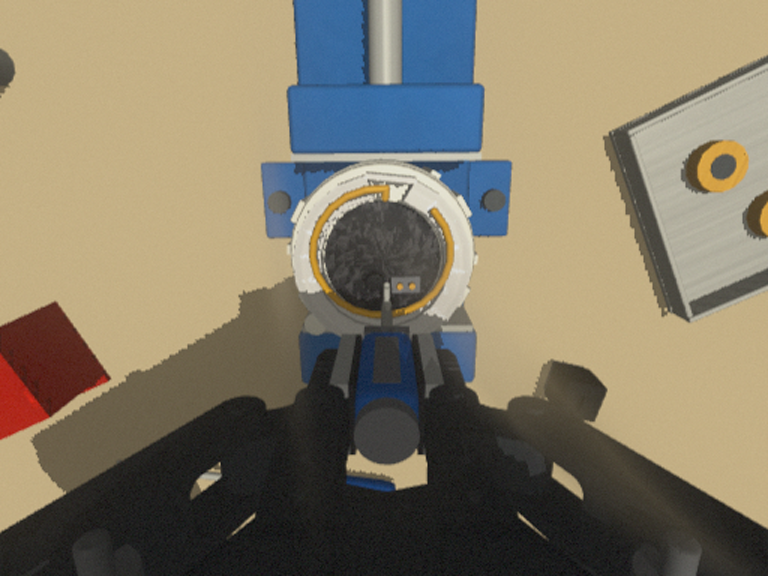

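```bash
python3 - <<'E'
import cv2,pickle
s,m,im=pickle.load(open('pics/h14.pkl','rb'))
cv2.imwrite('pics/h14zz.png',cv2.resize(im[100:235,185:325],None,fx=5,fy=4.4,interpolation=cv2.INTER_CUBIC))
E
```

```text
(no output)
```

View pics/h14zz.png

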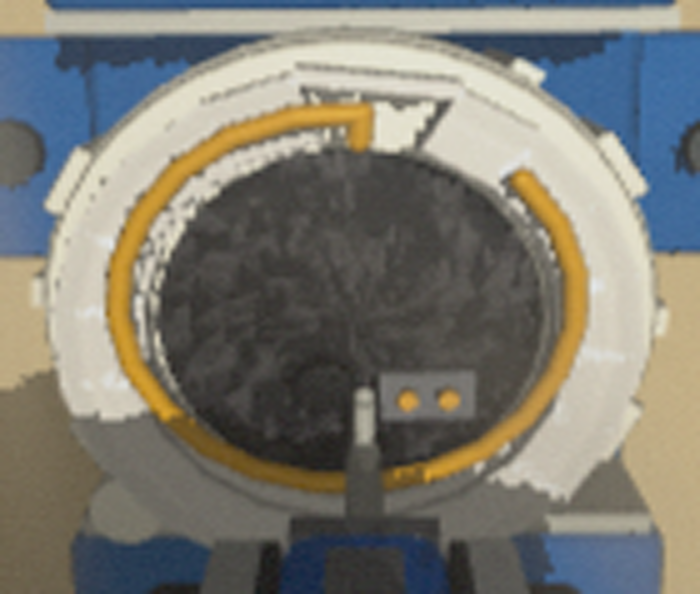

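>>> {"op": "jog_arm", "data": {"rows": [[[0,0,-0.28],[0,0,0],1],[[-0.5,0,0],[0,0,0],1],[[-0.4,0,0],[0,0,0],1],[[-0.2,0,0],[0,0,0],1],[[-0.2,0,0],[0,0,0],1],[[0,0,0],[0,0,0],1]]}}

```text
clock: 29.9
position: [492.1, -25.2, 167.4]
ee_rot: [0.99, -0.138, -0.001, 0.0]
contact_force: [0.0, 0.3, -1.7]
gripper_width: 17.5
```

```bash
cat > z2.py <<'E'
import sys
from chk import *
t=sys.argv[1]; chk(t)
b=[int(x) for x in sys.argv[2].split(',')]
s,m,im=pickle.load(open(f'pics/{t}.pkl','rb'))
f=min(790/(b[3]-b[2]),590/(b[1]-b[0]))
cv2.imwrite(f'pics/{t}zz.png',cv2.resize(im[b[0]:b[1],b[2]:b[3]],None,fx=f,fy=f,interpolation=cv2.INTER_CUBIC))
E
python3 z2.py h15 80,235,175,335
```

```text
29.9 [492.125 -25.165 167.374] [ 0.026  0.332 -1.7  ] 17.539697531417
tip [433.45  188.473] heel [433.5   262.963]
30.25 -10.4 [ 459.485 -171.152]
30.25 -2.9999999999999996 [ 430.66  -173.301]
38.5 -23.0 [ 532.292 -216.915]
38.5 8.0 [ 374.106 -231.14 ]
r [-30.349   0.607 -63.292] torq [ 0.021 -0.071 -0.007] tilt [-0.003 -0.   ]
```

View pics/h15zz.png

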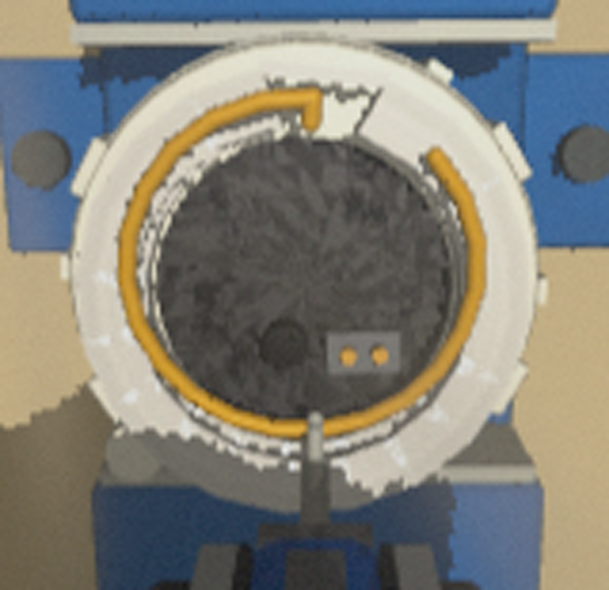

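>>> {"op": "jog_arm", "data": {"rows": [[[0,0,-0.8],[0,0,0],1],[[2,-0.25,0],[0,0,0],1],[[2,-0.25,0],[0,0,0],1],[[0.6,0,0],[0,0,0],1],[[0,0,0.8],[0,0,0],1],[[0,0,0.7],[0,0,0],1],[[0,0,0],[0,0,0],1]]}}

```text
clock: 30.82
position: [536.7, -33.0, 159.4]
ee_rot: [0.99, -0.138, -0.002, 0.001]
contact_force: [0.1, 0.0, 0.0]
gripper_width: 17.9
```

```bash
python3 z2.py h16 130,235,195,325
```

```text
30.825 [536.71 -33.03 159.36] [0.14  0.004 0.004] 17.942077052919068
tip [433.44  188.288] heel [433.483 262.792]
30.25 -10.4 [491.827 164.959]
30.25 -2.9999999999999996 [463.698 163.015]
38.5 -23.0 [564.19  133.964]
38.5 8.0 [409.99  121.108]
r [ 14.596  -3.975 -55.438] torq [ 0.062 -0.062 -0.001] tilt [-0.005 -0.001]
```

View pics/h16zz.png

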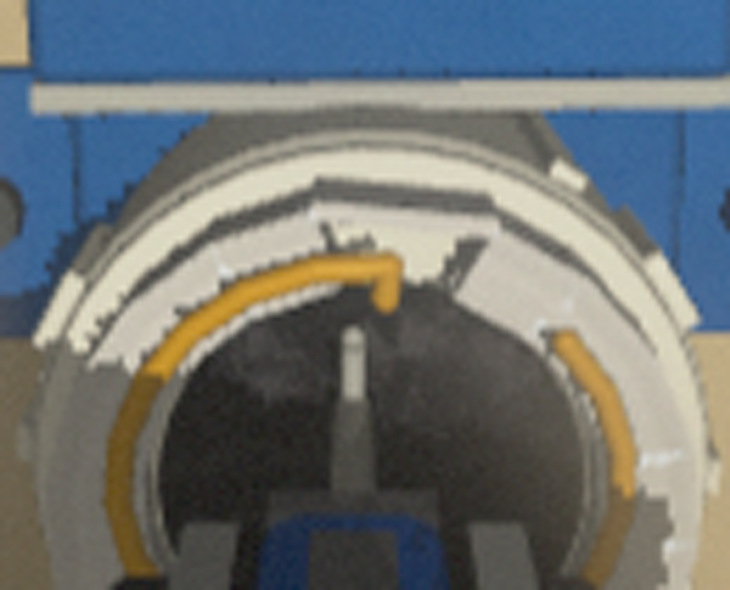

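>>> {"op": "jog_arm", "data": {"rows": [[[0.4,0,0],[0,0,0],1],[[0.4,0,0],[0,0,0],1],[[0.35,0,0],[0,0,0],1],[[0,0,0],[0,0,0],1]]}}

```text
clock: 31.38
position: [549.2, -36.2, 160.2]
ee_rot: [0.99, -0.138, -0.001, 0.0]
contact_force: [0.7, 0.3, -0.9]
gripper_width: 17.5
```

>>> {"op": "jog_arm", "data": {"rows": [[[0.1,0,0],[0,0,0],1],[[0,0,0],[0,0,0],1]]}}

```text
clock: 31.62
position: [549.8, -36.4, 160.2]
ee_rot: [0.99, -0.138, -0.001, 0.0]
contact_force: [0.9, -0.3, -0.4]
gripper_width: 17.8
```

>>> {"op": "jog_arm", "data": {"rows": [[[0.05,0,0],[0,0,0],1],[[0,0,0],[0,0,0],1]]}}

```text
clock: 31.88
position: [550.2, -36.5, 160.2]
ee_rot: [0.99, -0.138, -0.002, 0.0]
contact_force: [-0.7, -0.3, -1.7]
gripper_width: 17.4
```

```bash
python3 z2.py h17 150,235,205,315
```

```text
31.875 [550.155 -36.509 160.18 ] [-0.671 -0.285 -1.684] 17.390210759775233
tip [433.465 188.45 ] heel [433.518 262.948]
30.25 -10.4 [493.188 258.584]
30.25 -2.9999999999999996 [465.694 256.718]
38.5 -23.0 [563.864 231.909]
38.5 8.0 [413.29  219.598]
r [ 28.571  -4.348 -56.273] torq [ 0.063  0.078 -0.058] tilt [-0.003 -0.   ]
```

View pics/h17zz.png

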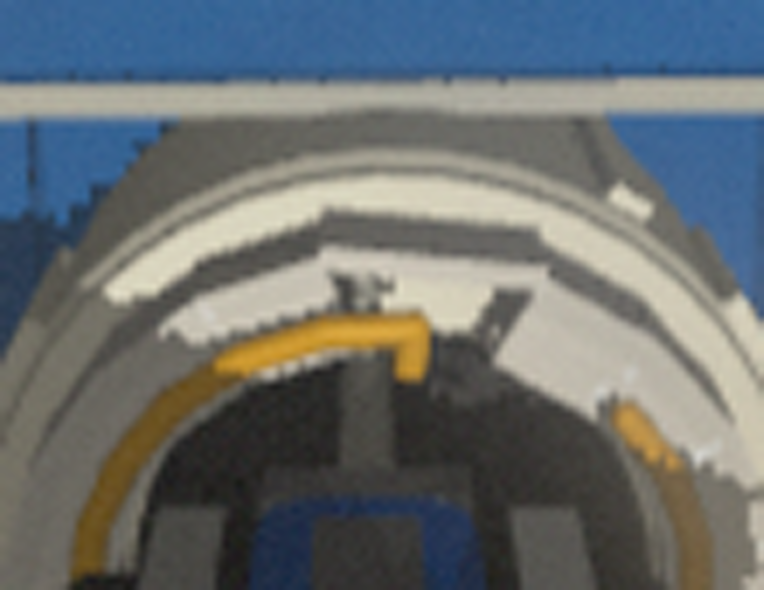

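>>> {"op": "jog_arm", "data": {"rows": [[[0,0,-0.15],[0,0,0],1],[[0,0,-0.15],[0,0,0],1],[[0,0,-0.15],[0,0,0],1],[[0,0,0],[0,0,0],1]]}}

```text
clock: 32.42
position: [550.7, -36.5, 165.0]
ee_rot: [0.99, -0.138, -0.001, 0.0]
contact_force: [-0.9, -0.3, -0.2]
gripper_width: 17.4
```

>>> {"op": "jog_arm", "data": {"rows": [[[0,0,-0.1],[0,0,0],1],[[0,0,-0.1],[0,0,0],1],[[0,0,-0.1],[0,0,0],1],[[0,0,0],[0,0,0],1]]}}

```text
clock: 32.92
position: [550.4, -36.5, 167.8]
ee_rot: [0.99, -0.138, -0.001, 0.0]
contact_force: [-0.2, 0.5, -1.1]
gripper_width: 17.2
```

```bash
python3 z2.py h18 150,235,205,315
```

```text
32.925 [550.441 -36.519 167.798] [-0.155  0.511 -1.053] 17.247111944282175
tip [433.44  188.276] heel [433.488 262.772]
30.25 -10.4 [491.733 243.277]
30.25 -2.9999999999999996 [465.179 241.466]
38.5 -23.0 [559.836 216.941]
38.5 8.0 [414.615 205.015]
r [ 28.862  -4.422 -63.874] torq [ 0.022 -0.006  0.015] tilt [-0.003 -0.   ]
```

View pics/h18zz.png

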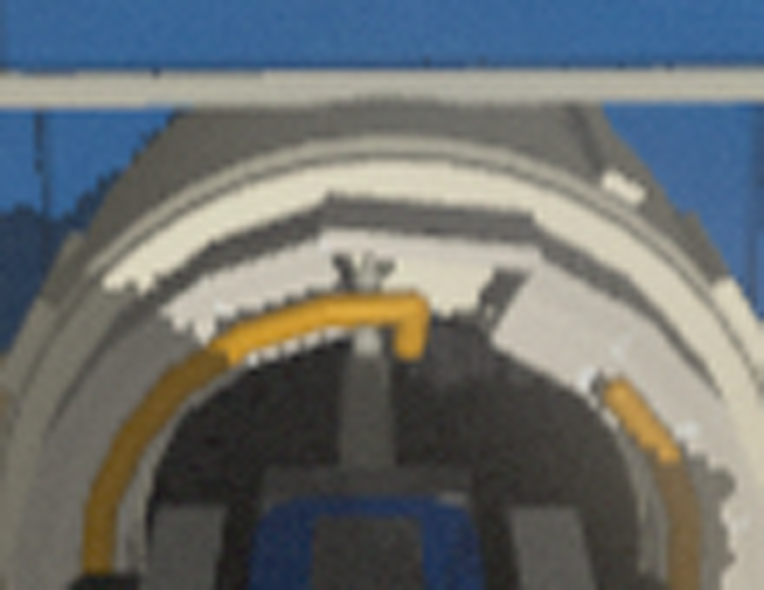

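>>> {"op": "jog_arm", "data": {"rows": [[[0.1,0,-0.05],[0,0,0],1],[[-0.4,0,0.08],[0,5,0],1],[[-0.4,0,0.08],[0,5,0],1],[[-0.45,0,0.08],[0,5,0],1],[[0,0,0],[0,0,0],1]]}}

```text
clock: 33.6
position: [536.8, -33.9, 163.8]
ee_rot: [0.982, -0.136, 0.126, 0.019]
contact_force: [0.2, -0.7, -1.2]
gripper_width: 17.4
```

```bash
python3 z2.py h19 150,235,205,315
```

```text
33.6 [536.816 -33.892 163.76 ] [ 0.198 -0.679 -1.248] 17.419673023755216
tip [433.541 189.043] heel [433.571 263.496]
30.25 -10.4 [483.223 259.895]
30.25 -2.9999999999999996 [456.466 257.936]
38.5 -23.0 [550.96  220.318]
38.5 8.0 [405.604 207.605]
r [ 29.835  -3.078 -53.976] torq [0.186 0.48  0.048] tilt [ 0.243 -0.072]
```

View pics/h19zz.png

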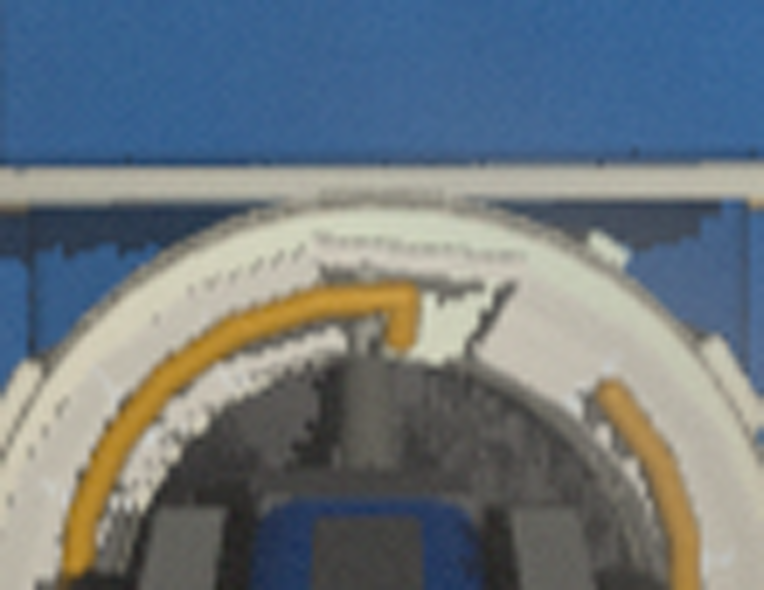

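```bash
python3 - <<'E'
import cv2,pickle
s,m,im=pickle.load(open('pics/h19.pkl','rb'))
cv2.imwrite('pics/h19y.png',cv2.resize(im[178:208,238:278],None,fx=18,fy=18,interpolation=cv2.INTER_NEAREST))
E
```

```text
(no output)
```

View pics/h19y.png

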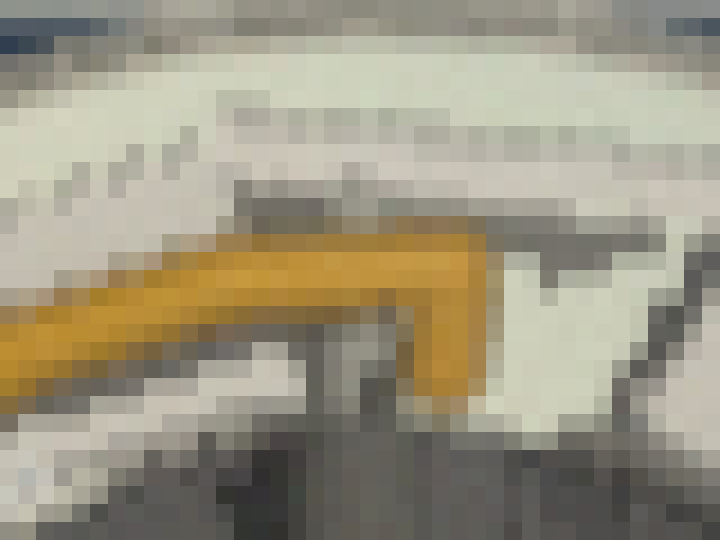

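>>> {"op": "jog_arm", "data": {"rows": [[[0.04,0,-0.1],[0,0,0],1],[[0.04,0,-0.1],[0,0,0],1],[[0.04,0,-0.1],[0,0,0],1],[[0.04,0,-0.1],[0,0,0],1],[[0,0,0],[0,0,0],1]]}}

```text
clock: 34.28
position: [540.2, -33.6, 169.0]
ee_rot: [0.982, -0.137, 0.128, 0.018]
contact_force: [0.4, -0.5, -0.6]
gripper_width: 17.2
```

>>> {"op": "jog_arm", "data": {"rows": [[[0.04,0,-0.1],[0,0,0],1],[[0.04,0,-0.1],[0,0,0],1],[[0.04,0,-0.1],[0,0,0],1],[[0.04,0,-0.1],[0,0,0],1],[[0,0,0],[0,0,0],1]]}}

```text
clock: 34.9
position: [540.6, -33.7, 173.4]
ee_rot: [0.982, -0.137, 0.128, 0.018]
contact_force: [-0.7, -0.3, -0.0]
gripper_width: 17.2
```

```bash
python3 z2.py h20 150,250,195,325
```

```text
34.9 [540.627 -33.741 173.379] [-0.69  -0.342 -0.042] 17.15196357537178
tip [433.916 189.096] heel [433.937 263.543]
30.25 -10.4 [490.017 280.234]
30.25 -2.9999999999999996 [464.418 278.383]
38.5 -23.0 [554.793 242.823]
38.5 8.0 [415.925 230.819]
r [ 35.979  -4.401 -62.24 ] torq [ 0.108  0.585 -0.025] tilt [ 0.246 -0.071]
```

View pics/h20zz.png

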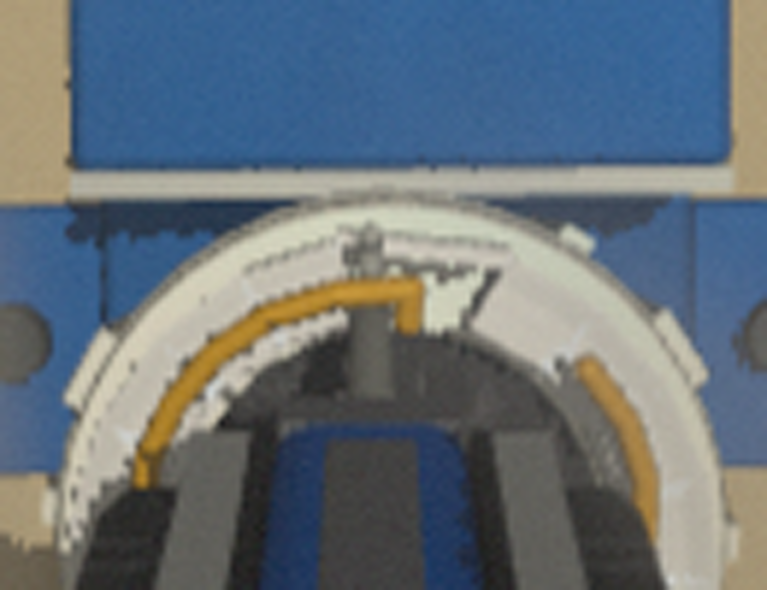

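>>> {"op": "jog_arm", "data": {"rows": [[[0.05,0,-0.19],[0,0,0],1],[[0.05,0,-0.19],[0,0,0],1],[[0.05,0,-0.19],[0,0,0],1],[[0.05,0,-0.19],[0,0,0],1],[[0,0,0],[0,0,0],1]]}}

```text
clock: 35.58
position: [540.7, -33.7, 181.4]
ee_rot: [0.982, -0.137, 0.128, 0.018]
contact_force: [-0.6, -0.3, -0.5]
gripper_width: 17.5
```

```bash
python3 z2.py h21 150,250,195,325; python3 shot.py s21 scene;  python3 - <<'E'
import cv2,pickle
s,m,im=pickle.load(open('pics/s21.pkl','rb'))
c=im[120:240,180:320]; cv2.imwrite('pics/s21zz.png',cv2.resize(c,None,fx=5,fy=5,interpolation=cv2.INTER_CUBIC))
E
```

```text
35.575 [540.712 -33.677 181.395] [-0.621 -0.288 -0.527] 17.512624709238636
tip [433.698 189.166] heel [433.721 263.615]
30.25 -10.4 [488.576 276.348]
30.25 -2.9999999999999996 [463.856 274.56 ]
38.5 -23.0 [551.016 240.136]
38.5 8.0 [417.056 228.55 ]
r [ 38.117  -4.492 -69.959] torq [0.159 0.543 0.006] tilt [ 0.247 -0.071]
35.625 [540.65481727 -33.70920483 181.25307226] [ 0.5738276   0.5975014  -1.03971892] 17.254873107690486
```

View pics/h21zz.png

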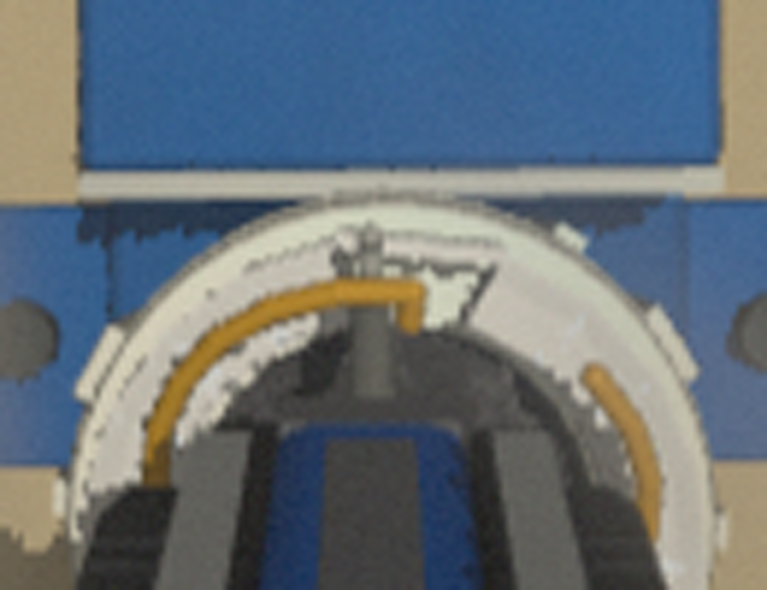

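View pics/s21zz.png

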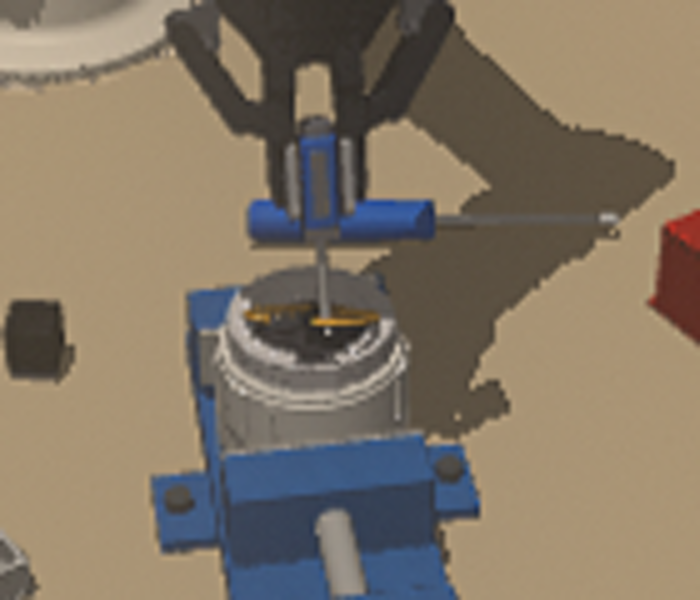

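>>> {"op": "jog_arm", "data": {"rows": [[[0.06,0,-0.24],[0,0,0],1],[[0.06,0,-0.24],[0,0,0],1],[[0.06,0,-0.24],[0,0,0],1],[[0.06,0,-0.24],[0,0,0],1],[[0.06,0,-0.24],[0,0,0],1],[[0.06,0,-0.24],[0,0,0],1],[[0.06,0,-0.24],[0,0,0],1],[[0.06,0,-0.24],[0,0,0],1],[[0,0,0],[0,0,0],1]]}}

```text
clock: 36.8
position: [540.5, -33.6, 201.3]
ee_rot: [0.982, -0.137, 0.128, 0.018]
contact_force: [0.5, -0.3, -0.3]
gripper_width: 17.5
```

```bash
cat > z3.py <<'E'
import sys
from chk import *
t=sys.argv[1]; shot('s'+t,cam='scene'); shot('w'+t,scale=1.2)
a=pickle.load(open(f'pics/s{t}.pkl','rb'))[2]; b=[int(x) for x in (sys.argv[2] if len(sys.argv)>2 else '100,240,180,320').split(',')]
A=cv2.resize(a[b[0]:b[1],b[2]:b[3]],(400,400*(b[1]-b[0])//(b[3]-b[2])),interpolation=cv2.INTER_CUBIC)
w=pickle.load(open(f'pics/w{t}.pkl','rb'))[2][130:290,180:340]; B=cv2.resize(w,(400,400),interpolation=cv2.INTER_CUBIC)
H=max(len(A),400); o=np.zeros((H,800,3),np.uint8); o[:len(A),:400]=A; o[:400,400:]=B
cv2.imwrite(f'pics/c{t}.png',o[:600])
E
python3 z3.py 22
```

```text
36.8 [540.528 -33.558 201.262] [ 0.509 -0.297 -0.342] 17.49700753014505
36.85 [540.44  -33.599 201.088] [-0.018 -0.084 -1.608] 17.21836779522753
```

View pics/c22.png

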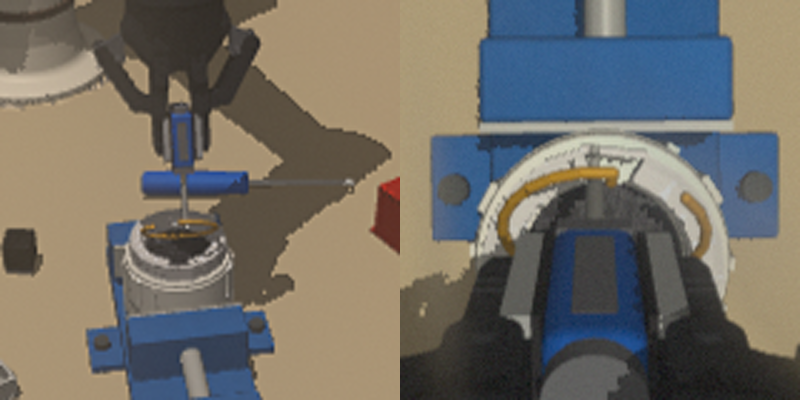

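>>> {"op": "jog_arm", "data": {"rows": [[[0.1,0,-0.4],[0,0,0],1],[[0.1,0,-0.4],[0,0,0],1],[[0.1,0,-0.4],[0,0,0],1],[[0.1,0,-0.4],[0,0,0],1],[[0.15,0,-0.6],[0,0,0],1],[[0.2,0,-0.8],[0,0,0],1],[[0.2,0,-0.8],[0,0,0],1],[[0.25,0,-1],[0,0,0],1],[[0.25,0,-1],[0,0,0],1],[[0.25,0,-1],[0,0,0],1]]}}

```text
clock: 38.15
position: [539.4, -33.2, 271.9]
ee_rot: [0.982, -0.137, 0.128, 0.018]
contact_force: [-0.0, 0.7, -1.2]
gripper_width: 17.5
```

```bash
python3 z3.py 23 80,240,180,320
```

```text
38.15 [539.421 -33.244 271.866] [-0.037  0.735 -1.223] 17.472609021156504
38.2 [540.304 -33.117 273.568] [ 0.132 -0.714  0.091] 17.459308300167375
```

View pics/c23.png

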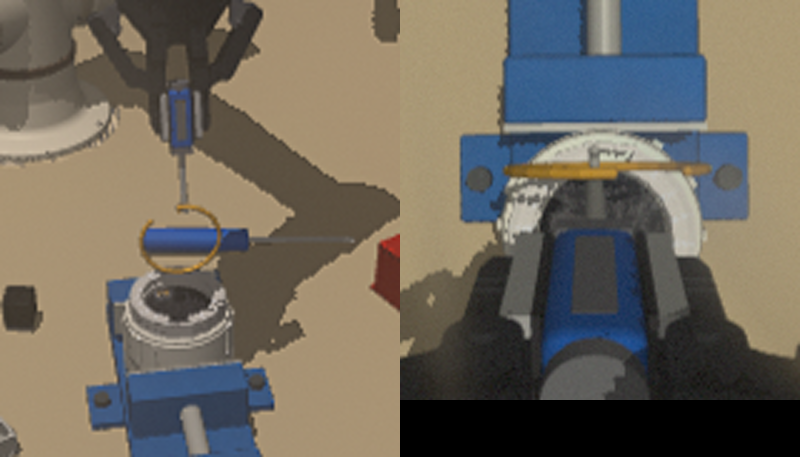

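```bash
python3 - <<'E'
from h import *
from bench import arm,eyes
np.set_printoptions(precision=3,suppress=True)
s=arm.read_state(); A=R.from_quat(s['ee_rot'])
h=s['position']+A.apply([7,0,55.8]); print('hook',h, s['joints'])
M=A.as_matrix(); yaw=np.arctan2(M[1,0],M[0,0]); u=np.array([np.cos(yaw),np.sin(yaw),0]); print(yaw)
C=np.array([506,-387,0])
st=C-30*u; print('start',st)
d=np.array([st[0],st[1],h[2]])-h
print('tool shift at const z',A.inv().apply(d)/10,'world',d)
E
```

```text
hook [560.575 -38.876 220.692] [ 0.318  0.086 -0.38   0.187 -0.895  0.875]
-0.27682505476468633
start [ 477.142 -378.801    0.   ]
tool shift at const z [ 1.221 34.979  0.317] world [ -83.433 -339.924    0.   ]
```

>>> {"op": "jog_arm", "data": {"rows": [[[0,1.5,0],[0,0,0],1],[[0,3,0],[0,0,0],1],[[0.2,4,0.05],[0,0,0],1],[[0.2,4.5,0.05],[0,0,0],1],[[0.2,5,0.05],[0,0,0],1],[[0.2,5,0.05],[0,0,0],1],[[0.2,4.5,0.05],[0,0,0],1],[[0.2,4,0.05],[0,0,0],1],[[0,2.5,0],[0,0,0],1],[[0,1,0],[0,0,0],1]]}}

```text
clock: 39.5
position: [454.1, -374.8, 270.6]
ee_rot: [0.982, -0.138, 0.127, 0.018]
contact_force: [0.9, -0.2, -1.5]
gripper_width: 16.9
```

```bash
python3 z3.py 24 110,270,40,240; python3 - <<'E'
from h import *
from bench import arm,eyes
np.set_printoptions(precision=3,suppress=True)
s=arm.read_state(); A=R.from_quat(s['ee_rot'])
print('hook',s['position']+A.apply([7,0,55.8]), s['joints'])
E
```

```text
39.5 [ 454.122 -374.844  270.62 ] [ 0.901 -0.24  -1.55 ] 16.856659392040065
39.55 [ 454.306 -375.013  270.755] [-0.122 -0.714 -1.828] 17.427611376746473
hook [ 474.873 -379.863  218.737] [-0.434  0.184 -0.18  -0.048 -0.952  1.749]
```

View pics/c24.png

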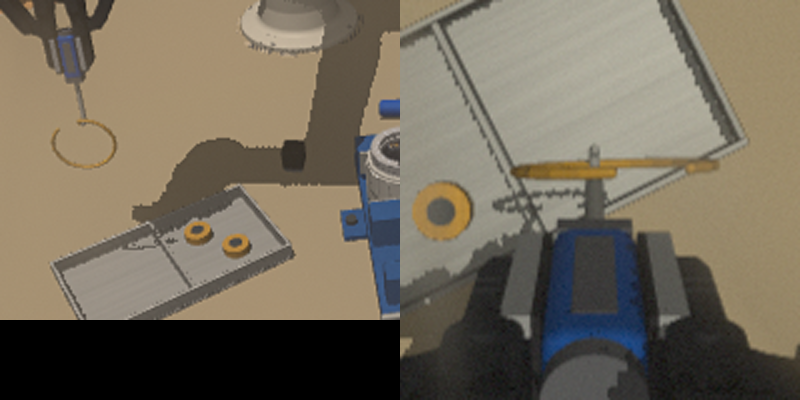

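View pics/w24.png

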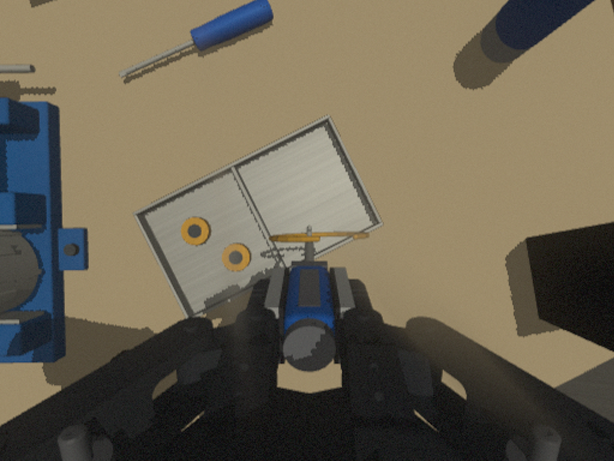

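```bash
python3 - <<'E'
from h import *
import pickle
np.set_printoptions(precision=1,suppress=True)
s,m,im=pickle.load(open('pics/w24.pkl','rb'))
for p in [(233,167),(330,120),(379,223),(285,268)]:
    print(onz(m,((p[0]+.5)/1.2-.5,(p[1]+.5)/1.2-.5),24))
E
```

```text
[ 559.7 -317.1   24. ]
[ 580.4 -437.    24. ]
[ 453.3 -458.8   24. ]
[ 433.4 -342.    24. ]
```

>>> {"op": "jog_arm", "data": {"rows": [[[-0.4,0,1.5],[0,0,0],1],[[-0.75,0,3],[0,0,0],1],[[-0.75,0,3],[0,0,0],1],[[-0.75,0,3],[0,0,0],1],[[-0.5,0,2],[0,0,0],1],[[-0.25,0,1],[0,0,0],1],[[0,0,0],[0,0,0],1]]}}

```text
clock: 40.48
position: [457.0, -373.2, 131.5]
ee_rot: [0.982, -0.136, 0.127, 0.018]
contact_force: [-0.2, -1.0, -1.2]
gripper_width: 17.1
```

```bash
python3 z3.py 25 110,270,40,240; cat > hk.py <<'E'
from h import *
from bench import arm,eyes
np.set_printoptions(precision=3,suppress=True)
s=arm.read_state(); A=R.from_quat(s['ee_rot'])
h=s['position']+A.apply([7,0,55.8])
print('hook',h,'tilt z',A.as_matrix()[:,2],s['contact_force'],s['clock'])
C=np.array([506.7,-388.7]); u=np.array([.961,-.276]); print('along u from C',(h[:2]-C)@u,'lat',(h[:2]-C)@np.array([-u[1],u[0]]))
E
python3 hk.py
```

```text
40.475 [ 456.989 -373.173  131.502] [-0.198 -0.96  -1.175] 17.054883196720162
40.525 [ 457.538 -373.647  132.541] [-0.527 -0.155 -0.845] 17.166054767875778
hook [ 478.134 -379.791   81.049] tilt z [ 0.247 -0.072 -0.966] [ 0.596  0.86  -0.011] 40.575
along u from C -29.910754486714332 lat 0.6777412668661333
```

View pics/c25.png

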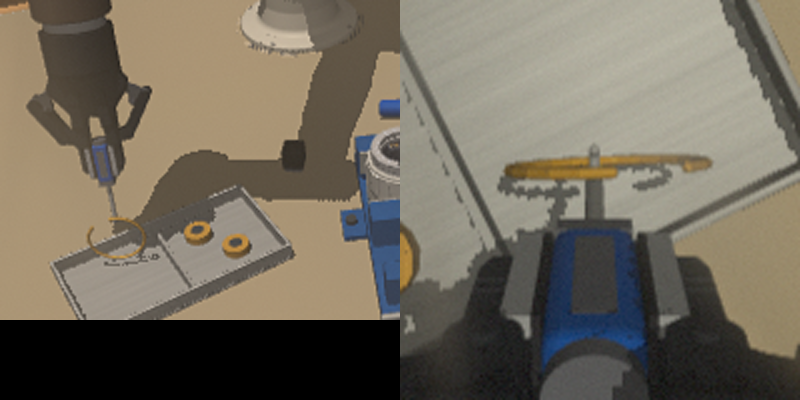

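>>> {"op": "jog_arm", "data": {"rows": [[[-0.21,0,0.77],[0,0,0],1],[[0.7,0,0.5],[0,0,0],1],[[0.82,0,0.42],[0,0,0],1],[[0.67,0,0.59],[0,0,0],1],[[0.67,0,0.59],[0,0,0],1],[[0,0,0],[0,0,0],1]]}}

```text
clock: 41.32
position: [489.3, -383.0, 110.8]
ee_rot: [0.982, -0.137, 0.128, 0.018]
contact_force: [0.8, 0.7, -1.8]
gripper_width: 17.3
```

```bash
python3 z3.py 26 150,270,60,220; python3 hk.py
```

```text
41.325 [ 489.332 -383.011  110.755] [ 0.778  0.651 -1.797] 17.340661929114354
41.375 [ 488.977 -382.919  110.96 ] [-0.385 -1.06   0.195] 17.191397372152537
hook [ 508.974 -388.698   58.97 ] tilt z [ 0.246 -0.071 -0.967] [ 0.547 -0.484 -0.937] 41.425
along u from C 2.1847932805712382 lat 0.6298912224604029
```

View pics/c26.png

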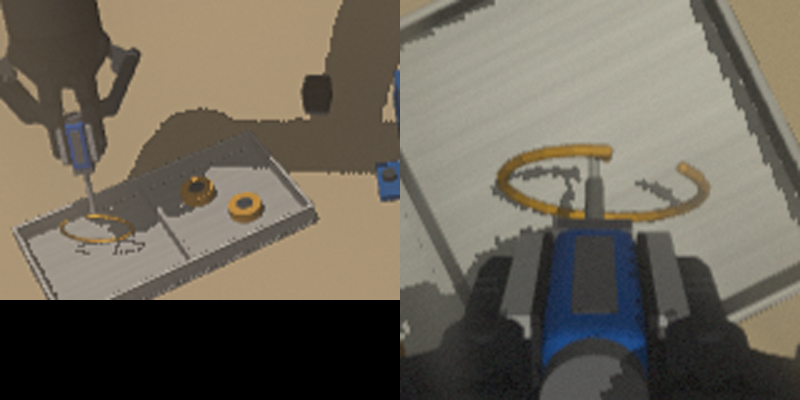

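>>> {"op": "jog_arm", "data": {"rows": [[[0.5,0,0.86],[0,0,0],1],[[0.5,0,0.86],[0,0,0],1],[[0.35,0,1.02],[0,0,0],1],[[0.35,0,1.02],[0,0,0],1],[[0.06,0,0.95],[0,0,0],1],[[0,0,0],[0,0,0],1]]}}

```text
clock: 42.18
position: [516.4, -390.7, 69.0]
ee_rot: [0.982, -0.137, 0.127, 0.018]
contact_force: [0.6, 1.1, -0.2]
gripper_width: 17.3
```

```bash
python3 z3.py 27 150,270,60,220; python3 hk.py
```

```text
42.175 [ 516.39  -390.689   69.007] [ 0.599  1.072 -0.205] 17.339790209052367
42.225 [ 516.602 -390.879   69.754] [-0.313  0.642 -0.061] 17.416590031438513
hook [ 536.996 -396.823   18.121] tilt z [ 0.246 -0.071 -0.967] [ 0.045  0.106 -0.734] 42.275
along u from C 31.356057218320675 lat 0.555367073352101
```

View pics/c27.png

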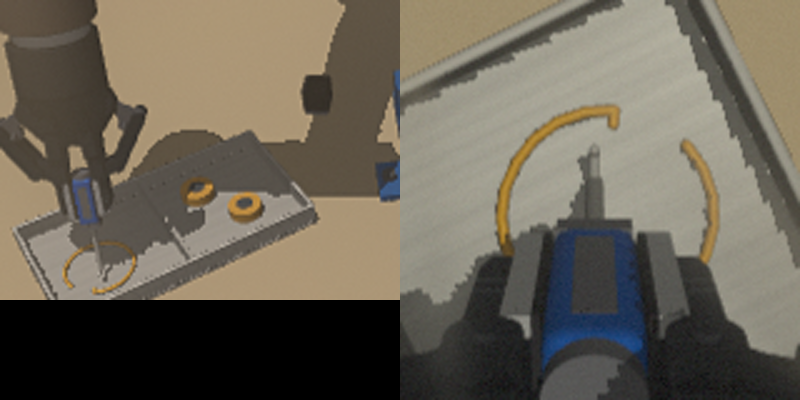

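>>> {"op": "jog_arm", "data": {"rows": [[[0.13,0,-0.48],[0,0,0],1],[[0.26,0,-0.97],[0,0,0],1],[[0.75,0,-2.9],[0,0,0],1],[[1,0,-4],[0,0,0],1],[[1,0,-4],[0,0,0],1],[[0.5,0,-2],[0,0,0],1]]}}

```text
clock: 43.02
position: [516.2, -391.0, 223.2]
ee_rot: [0.982, -0.137, 0.131, 0.02]
contact_force: [-0.6, -0.1, -1.6]
gripper_width: 16.9
```

```bash
python3 z3.py 28 150,270,60,220; python3 hk.py; python3 shot.py t28 top; python3 - <<'E'
from h import *
import pickle
from bench import arm
np.set_printoptions(precision=2,suppress=True)
s=arm.read_state()
print(s['joints']); print(delta(s,[*s['position'][:2],240],down(np.radians(9.4))))
E
```

```text
43.025 [ 516.189 -391.006  223.166] [-0.622 -0.096 -1.609] 16.855696048509106
43.075 [ 517.066 -391.678  225.704] [-0.402 -1.076  1.75 ] 17.446400973323893
hook [ 537.339 -397.32   171.4  ] tilt z [ 0.253 -0.075 -0.964] [ 0.011  0.133 -1.115] 43.125
along u from C 31.823579747035243 lat 0.17296684575732685
43.125 [ 516.7091047  -391.28814265  223.36762851] [ 0.01103119  0.13263377 -1.11516737] 17.493740233854705
[-0.42  0.32 -0.13 -0.05 -0.86  1.73]
(array([ 0.5 ,  0.  , -1.87]), array([  3.42, -14.81, -25.12]))
```

View pics/w28.png

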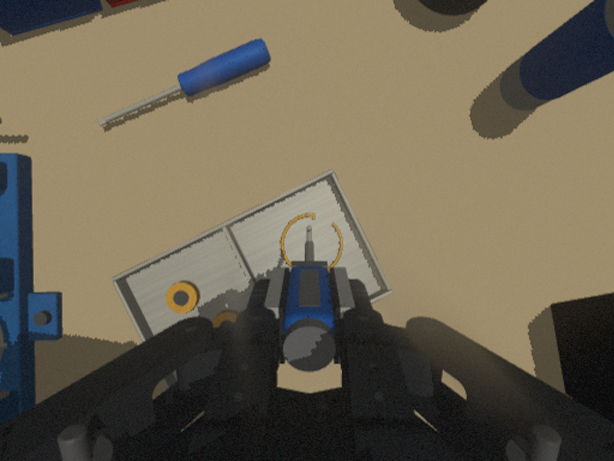

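>>> {"op": "jog_arm", "data": {"rows": [[[0,0,0],[0,-7.5,0],1],[[0,0,0],[0,-7.5,0],1],[[0,0,0],[0,0,-8.5],1],[[0,0,0],[0,0,-8.5],1],[[0,0,0],[0,0,-8.5],1],[[0,0,0],[0,0,0],1]]}}

```text
clock: 43.92
position: [514.8, -390.0, 216.8]
ee_rot: [0.997, 0.083, -0.003, -0.001]
contact_force: [0.2, 0.6, -0.8]
gripper_width: 17.2
```

```bash
python3 - <<'E'
from h import *
from bench import arm
np.set_printoptions(precision=2,suppress=True)
s=arm.read_state()
print(s['position'],delta(s,[487.2,262.6,215],down(np.radians(9.4))))
E
```

```text
[ 514.79 -390.    216.76] (array([  8.08, -64.82,   0.26]), array([-0.11,  0.29,  0.12]))
```

>>> {"op": "jog_arm", "data": {"rows": [[[0.8,-4,0],[-0.1,0.3,0],1],[[0.8,-6,0],[0,0,0],1],[[0.8,-6,0],[0,0,0],1],[[0.8,-6,0],[0,0,0],1],[[0.8,-6,0],[0,0,0],1],[[0.8,-6,0],[0,0,0],1],[[0.8,-6,0],[0,0,0],1],[[0.8,-6,0],[0,0,0],1],[[0.8,-6,0],[0,0,0],1],[[0.8,-6,0],[0,0,0],1]]}}

```text
clock: 45.18
position: [496.5, 196.7, 217.4]
ee_rot: [0.997, 0.083, 0.001, 0.001]
contact_force: [0.5, -0.1, -0.5]
gripper_width: 17.3
```

>>> {"op": "jog_arm", "data": {"rows": [[[0,-4,0],[0,0,0],1],[[0,-2.5,0],[0,0,0],1],[[0,0,0],[0,0,0],1],[[0,0,0],[0,0,0],1]]}}

```text
clock: 45.68
position: [486.1, 258.3, 217.1]
ee_rot: [0.997, 0.083, 0.001, 0.001]
contact_force: [0.2, 0.5, -1.1]
gripper_width: 17.5
```

```bash
python3 - <<'E'
from h import *
from bench import arm
np.set_printoptions(precision=2,suppress=True)
s=arm.read_state()
print(s['position'],delta(s,[487.2,262.6,209.6],down(np.radians(9.43))))
E
python3 shot.py k1
```

```text
[486.05 258.26 217.12] (array([ 0.18, -0.41,  0.75]), array([ 0.13, -0.07,  0.12]))
45.675 [486.05387274 258.25758623 217.11697749] [ 0.15564184  0.4941609  -1.0663568 ] 17.477613953174046
```

View pics/k1.png

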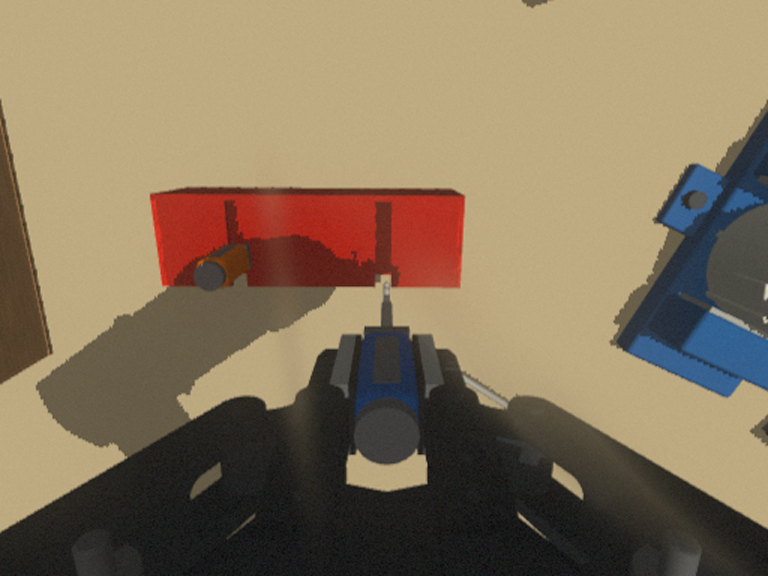

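>>> {"op": "jog_arm", "data": {"rows": [[[0.18,-0.41,0],[0.1,0,0],1],[[0,0,4],[0,0,0],1],[[0,0,4],[0,0,0],1],[[0,0,0.8],[0,0,0],1],[[0,0,0],[0,0,0],1],[[0,0,0],[0,0,0],1]]}}

```text
clock: 46.48
position: [488.8, 264.0, 131.5]
ee_rot: [0.996, 0.084, 0.003, -0.001]
contact_force: [-0.6, 0.2, -0.4]
gripper_width: 17.6
```

```bash
python3 - <<'E'
from h import *
from bench import arm
np.set_printoptions(precision=2,suppress=True)
s=arm.read_state()
print(s['position'],delta(s,[487.2,262.6,70.8],down(np.radians(9.43))))
E
python3 shot.py k2
```

```text
[488.77 264.03 131.47] (array([-0.21,  0.13,  6.07]), array([-0.1 , -0.32,  0.21]))
46.475 [488.76763925 264.02858221 131.46801064] [-0.60379566  0.22947871 -0.40136777] 17.58112728232114
```

View pics/k2.png

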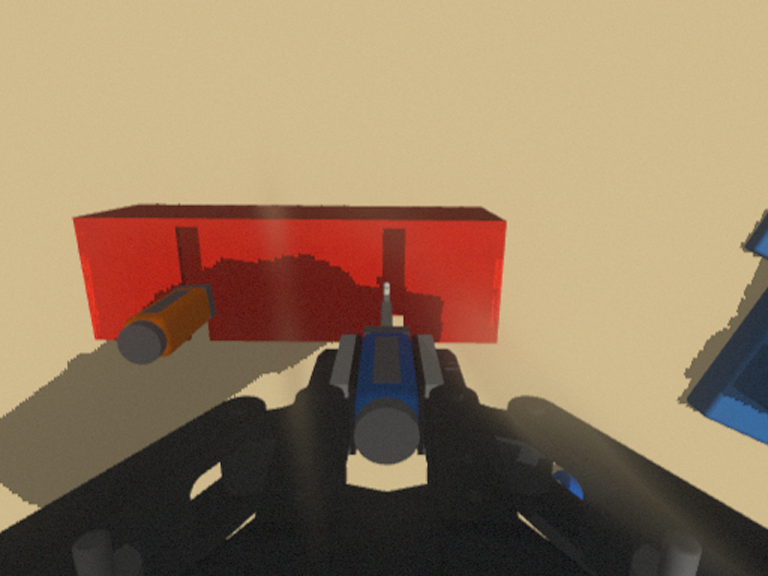

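>>> {"op": "jog_arm", "data": {"rows": [[[-0.2,0.17,0],[-0.1,-0.3,0.2],1],[[0,0,1.5],[0,0,0],1],[[0,0,1],[0,0,0],1],[[0,0,0],[0,0,0],1]]}}

```text
clock: 47.02
position: [485.1, 260.5, 103.0]
ee_rot: [0.997, 0.082, -0.003, 0.002]
contact_force: [0.5, -0.9, -0.7]
gripper_width: 17.5
```

>>> {"op": "jog_arm", "data": {"rows": [[[0,0,1],[0,0,0],1],[[0,0,1],[0,0,0],1],[[0,0,0.6],[0,0,0],1],[[0,0,0.2],[0,0,0],1],[[0,0,0],[0,0,0],1]]}}

```text
clock: 47.65
position: [485.9, 261.2, 76.6]
ee_rot: [0.997, 0.082, -0.001, 0.001]
contact_force: [-0.0, -0.1, -0.2]
gripper_width: 17.3
```

```bash
python3 - <<'E'
from h import *
from bench import arm
np.set_printoptions(precision=2,suppress=True)
s=arm.read_state()
print(s['position'],s['contact_force'],s['wrist_torque'],delta(s,[487.2,262.6,70.8],down(np.radians(9.43))))
E
python3 shot.py k3
```

```text
[485.89 261.23  76.56] [-0.01 -0.11 -0.2 ] [ 0.01 -0.   -0.03] (array([ 0.15, -0.11,  0.58]), array([0.1 , 0.16, 0.01]))
47.65 [485.88856352 261.22657945  76.56397091] [-0.0135595  -0.11255337 -0.20219776] 17.312844174465745
```

View pics/k3.png

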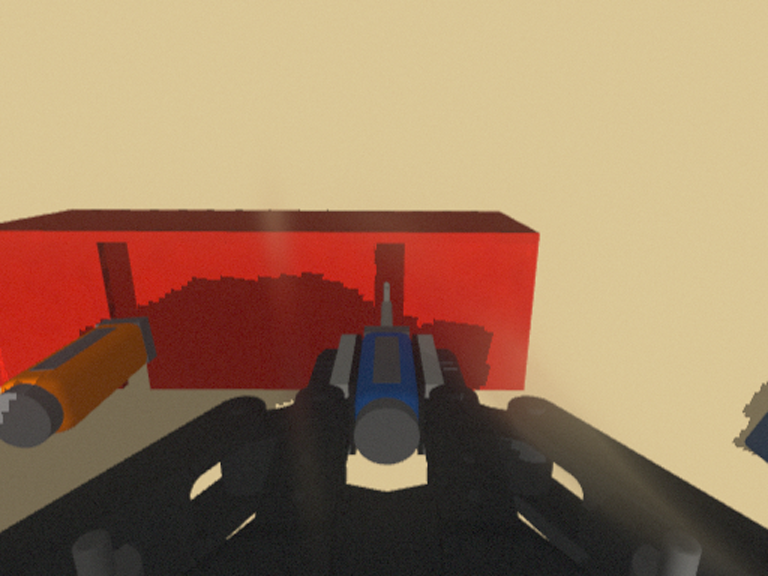

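>>> {"op": "jog_arm", "data": {"rows": [[[0.05,0,0.2],[0.1,0.1,0],1],[[0,0,0.2],[0,0,0],1],[[0,0,0.1],[0,0,0],1],[[0,0,0],[0,0,0],1]]}}

```text
clock: 48.2
position: [486.3, 261.2, 71.5]
ee_rot: [0.997, 0.082, -0.001, 0.0]
contact_force: [0.1, -0.7, -0.4]
gripper_width: 16.9
```

>>> {"op": "jog_arm", "data": {"rows": [[[0,0,0.1],[0,0,0],1],[[0,0,0],[0,0,0],1]]}}

```text
clock: 48.45
position: [486.4, 261.3, 70.8]
ee_rot: [0.997, 0.082, -0.0, -0.0]
contact_force: [-0.7, 0.4, 1.0]
gripper_width: 17.7
```

>>> {"op": "jog_arm", "data": {"rows": [[[0,0,0],[0,0,0],2.2],[[0,0,0],[0,0,0],3],[[0,0,0],[0,0,0],5],[[0,0,0],[0,0,0],5],[[0,0,0],[0,0,0],5]]}}

```text
clock: 49.08
position: [486.3, 261.3, 70.6]
ee_rot: [0.997, 0.082, -0.001, -0.0]
contact_force: [0.3, 0.2, 0.1]
gripper_width: 50.1
```

```bash
python3 shot.py k4
```

```text
49.075 [486.29600865 261.27588213  70.61358885] [0.33869927 0.15995034 0.10740462] 50.06981040826314
```

View pics/k4.png

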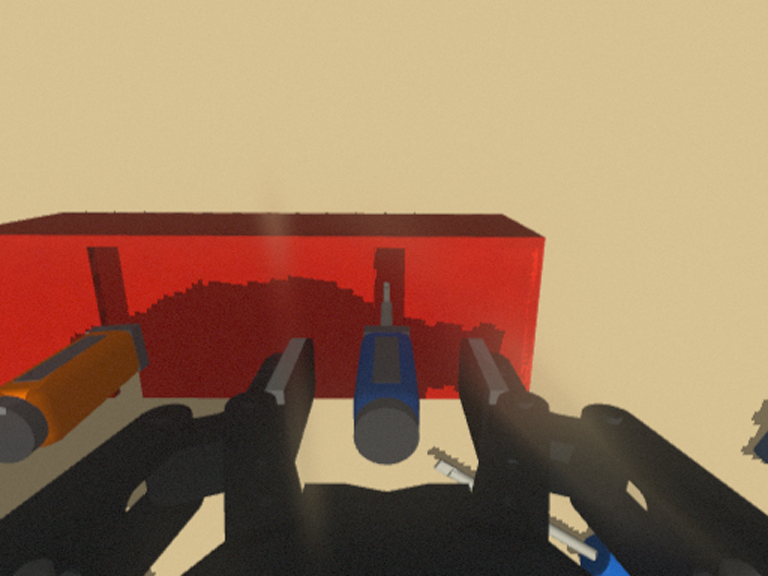

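Pick hangs upright and free between the open fingers. Withdraw straight up.

>>> {"op": "jog_arm", "data": {"rows": [[[0,0,-1],[0,0,0],5],[[0,0,-3],[0,0,0],5],[[0,0,-4],[0,0,0],5],[[0,0,-4],[0,0,0],5],[[0,0,-2],[0,0,0],5],[[0,0,0],[0,0,0],5],[[0,0,0],[0,0,0],5]]}}

```text
clock: 50.0
position: [485.8, 260.8, 209.7]
ee_rot: [0.997, 0.082, -0.001, 0.0]
contact_force: [-0.5, -0.3, -0.7]
gripper_width: 49.8
```

```bash
python3 shot.py k5; python3 shot.py k5t top; python3 shot.py k5s scene; python3 - <<'E'
from h import *
import pickle
np.set_printoptions(precision=1,suppress=True)
a=pickle.load(open('pics/k5s.pkl','rb'))[2]; b=pickle.load(open('pics/k5t.pkl','rb'))[2]
o=np.hstack([cv2.resize(a[130:290,50:250],(400,320),interpolation=cv2.INTER_CUBIC),cv2.resize(b[170:260,300:412],(400,320),interpolation=cv2.INTER_CUBIC)])
cv2.imwrite('pics/k5c.png',o)
cv2.imwrite('pics/t0c.png',cv2.resize(b,(800,600)))
E
```

```text
50.0 [485.81561457 260.84576978 209.73710236] [-0.49495888 -0.27192063 -0.70187466] 49.805610681182095
50.05 [485.77064837 260.76587458 209.33635289] [-0.3366595  -0.6086319   0.11921832] 50.290317426151425
50.1 [485.841072   260.76887269 209.23263066] [-0.71464355  0.8761549  -0.2261536 ] 49.98025971171867
```

View pics/k5c.png

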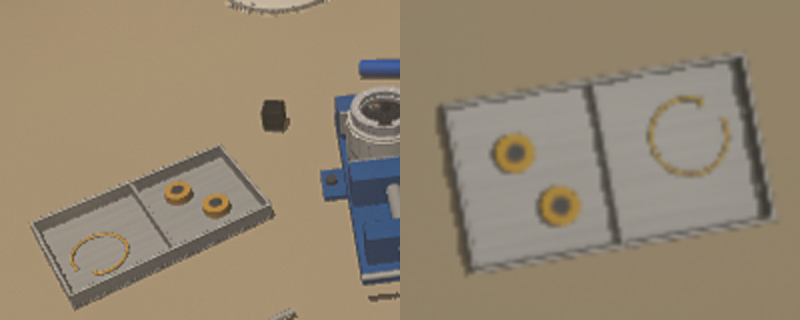

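View pics/k5.png

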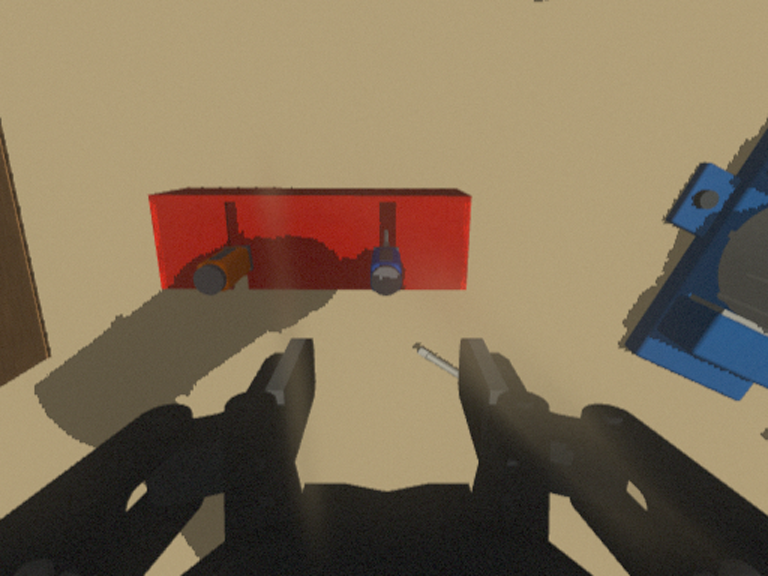

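View pics/t0c.png

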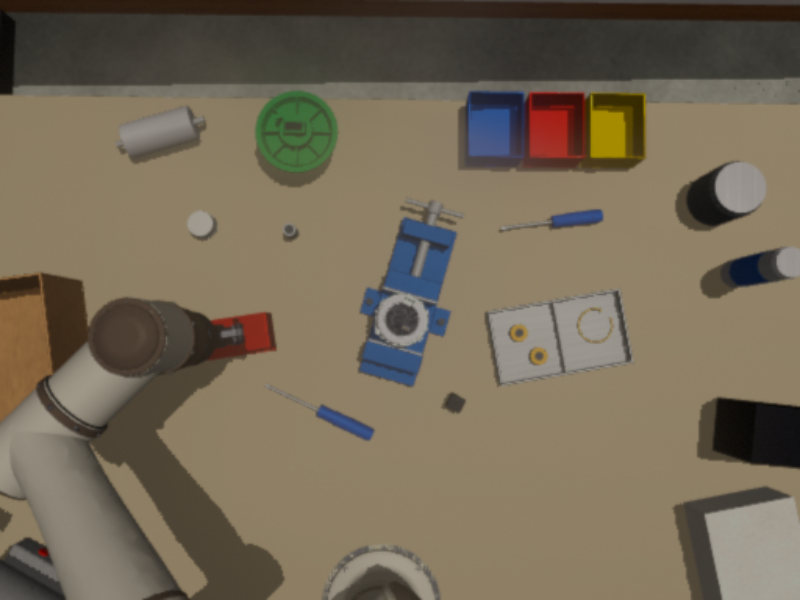

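```bash
python3 - <<'E'
from h import *
import pickle
from bench import arm
s,m,im=pickle.load(open('pics/k5.pkl','rb'))
print('pick top',onz(m,(386/1.5,275/1.5),115)); s,m,im=pickle.load(open('pics/k5t.pkl','rb'))
for p in [(300+300/400*112,170+100/320*90),(300+290/400*112,170+175/320*90)]: print('ring end/mid',onz(m,p,6))
print(arm.job_done())
E
```

```text
pick top [488.87300398 260.79272728 115.        ]
ring end/mid [ 547.8010495 -408.2911364    6.       ]
ring end/mid [ 485.74952017 -399.9589454     6.        ]
the job is handed in; nothing more can be done
None
```

The ring is out of its groove and lying flat in the empty half of the tray. The hook pick is back in its slot. I handed the job in at about 50 s and no verdict came back.

- **Getting the ring out:** I felt for the pump cap with about 3 N, slid the hook under the ring's bent end in the slot, and lifted. The largest vertical force I read while lifting was about 8 N.
- **What went wrong:** The ring sprang off the hook once and rested on the collar. I tried to push it back with the pick, but that didn't move it. I then re-hooked it deeper with the hook tip tilted up about 15°, and it lifted clear.
- **Into the tray:** The ring came off the hook by itself as I laid it down.
- **Last checks, ring:** In the pictures the ring lies flat, with its bent end about 45 mm and its middle about 24 mm from the compartment's centre. Both are inside the walls.
- **Last checks, pick:** It hangs upright with its handle about 2 mm from where it started. The gripper is open and about 95 mm above the pick.
- **Last checks, other objects:** Everything else appears where it was. In the last top view the arm hid the awl, but the wrist view shows it in its slot.
- **Calibration disagreement:** The camera estimates of the collar's centre and height differed by 2 to 4 mm between views. I relied on touch and close-up pictures of the hook against the ring instead.

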